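# Line up biscuit tins on the packing gauge

## Robot

A 6-joint arm with a two-finger parallel gripper is mounted at the origin on the work surface. World frame = base frame: x ahead of the robot, y to its left, z up, the work surface at z = 0. Lengths are in m, angles in rad, forces in N, time in s.
With the tool pointing down it reaches from about 0.3 to 0.75 m from the base axis. Payload 8.5 kg.
Tool frame: the origin (TCP) lies midway between the tips of the shut fingers; the grasp point (between the pads) lies 19 mm behind it (manip.hold_point_z is the distance from the TCP to the grasp point, in m); z points along the fingers, y is the direction in which the jaws open and shut (so a half turn about z gives the same grasp; the last joint's range is limited). The gripper opens to 88 mm and grips with 3 to 60 N. Pads are 18 mm wide; open, the fingers measure 123 mm over their backs; the gripper's body (75 mm by 187 mm) begins 45 mm behind the grasp point.
Start: joints at [-1.36, 0.381, 1.297, -0, 1.464, -0.215], TCP at [0.227, -0.501, 0.239] pointing down, gripper open.
Joint ranges: [-3.11, 3.11], [-0.89, 2.33], [0.22, 2.48], [-1.42, 4.56], [0.17, 2.85], [-2.88, 2.88]. Speed limits (rad/s): [2.39, 2.39, 3.14, 3.14, 3.14, 3.14].

## Interface

Orientations are given as a unit quaternion [x, y, z, w].
In Python, from plant import manip gives the robot as it stands. The module is installed in compiled form; this text tells all that it offers.
- The arm moves only by the tool jog_arm, never from a script. Its argument "commands" is text: rows parted by semicolons, each of 4 numbers parted by spaces: the shift along the tool's x, y, z in m, then the turn about the tool's z in rad. In form: tx ty tz turn; .... A call has 1 to 5 rows; each row is the pose to reach, as a shift and turn from the pose commanded when the call began, along the tool's axes at that moment; what a row does not reach only later rows make up. A row lasts 1/8 s, in which the tool goes at most 62.5 mm and 10.7 degrees, less where a joint would pass 70% of its speed; a pose out of reach is approached as far as the arm can. A call with a gripper value outside its range is refused whole. "jaw" is the closure in counts, from 0 (fully open) to 255 (shut), set as the call begins (left out, the last holds). The fingers move at their own pace and stop on an object; the grip force is fixed at half the most. Time passes only in rows, so rows that repeat a pose let the fingers close. It gives the time, the measured TCP pose, the force and the opening at its end, in the units of the state.
- manip.observe(): the state, without advancing time (a new reading comes with each control period).
- manip.grab_frame(name): name is "scene" or "side" or "wrist"; returns a dict with "frame" (400x640x3 uint8, red, green, blue), "range_z" (400x640 float32, m along the optical axis (not along the pixel's ray), 0 where there is no reading), "fx", "fy", "cx", "cy" (pixels), "origin" and "rotation" of the camera in the world. Camera axes: x right, y down, z forward; pixel columns grow to the right and rows downward; lengths in m; the calibration is good to about 2 mm. The wrist camera is an equidistant fisheye: a pixel r from the principal point sees the ray r / f radians off the axis. A picture is of the moment at which its call begins.
- manip.finish_job(): hands the job in, once; it reports no verdict.
The state is a dict: "time": time; "joint_positions": joint angles; "qvel": joint speeds; "joint_efforts": joint torques, N m; "eef_pos": TCP position; "tcp_rot": TCP orientation; "ft_force": force on the tool from outside, world axes, zero at the start; "wrist_torque": the same for the moment, N m; "width": opening from 0.0 (shut) to 1.0 (fully open).
Only numpy, scipy, OpenCV 4.12 (cv2) and the standard library are available. Lean on these libraries where they do the work, as an engineer would, in place of code of your own. Each camera call takes 0.05 s, during which the arm holds its last target.

## Task

Line up the three biscuit tins in an even row on the packing gauge: slide first the left (red) tin, then the right (green) one, then the middle (yellow) one up to the blue cross-bar, each square and centred in its own painted lane, pressing each one home for a moment until you feel it bear firmly on the bar, but without ramming it. Slide the tins on the bench without lifting or tipping them, leave the whole row touching the bar, and leave the jar, cup, cutter, biscuits and scraper where they stand.

Things in the scene. Friction and masses are not known exactly. Their poses are not given: they have to be found in the camera images.
- gauge: Packing gauge fixed on the bench: two side rails and a blue cross-bar along y, 366 mm long, 38 high, 24 thick, faced with black rubber (gives 2 mm at 10 N). Origin on the bench, mid-width; x points away from the robot (the way tins are pushed home), y left, z up. The bar is locked at a new setting each time: its near face is somewhere from x = -40 to 0 mm, to be felt (or seen).
- lane_left (a point): Point on the bench on the centre line of the left lane, at y = +115 mm and x = 0 in the gauge's frame (the bar's farthest setting); axes as the gauge's. A lane is painted flat on the bench as two thin blue lines 92 mm apart; a white mark on the bar shows its centre.
- lane_right (a point): Point on the bench on the centre line of the right lane, at y = -115 mm and x = 0 in the gauge's frame (the bar's farthest setting); axes as the gauge's. The side rails run along the gauge's x from -65 to +55 mm, 26 mm high, 16 wide, at y = -195 and +195 mm.
- lane_middle (a point): Point on the bench on the centre line of the middle lane, at y = +0 mm and x = 0 in the gauge's frame (the bar's farthest setting); axes as the gauge's. In each lane a brass feeler stands 4 mm proud of the bar and yields to under 1 N until flush; tins stay where left.
- tin_left: Closed red biscuit tin, 76 x 76 mm square, 55 mm high, with upright flat sides; belongs in the left lane, roughly in front of which it starts, askew. About 0.2 to 0.45 kg, slides on the steel bench with a drag of some 1 to 3 N. Origin at the centre of its underside, x and y along its sides, z up; at yaw equal to the gauge's it stands square.
- tin_middle: Closed yellow biscuit tin, 76 x 76 mm square, 55 mm high, with upright flat sides; belongs in the middle lane, roughly in front of which it starts, askew. About 0.2 to 0.45 kg, slides on the steel bench with a drag of some 1 to 3 N. Origin at the centre of its underside, x and y along its sides, z up; at yaw equal to the gauge's it stands square.
- tin_right: Closed green biscuit tin, 76 x 76 mm square, 55 mm high, with upright flat sides; belongs in the right lane, roughly in front of which it starts, askew. About 0.2 to 0.45 kg, slides on the steel bench with a drag of some 1 to 3 N. Origin at the centre of its underside, x and y along its sides, z up; at yaw equal to the gauge's it stands square.
- sugar_jar: Bystander, loose: clear sugar jar with steel cap, 72 mm across, 120 mm high. Origin at the centre of its underside.
- cup: Bystander, loose: white ceramic cup, 70 mm across, 85 mm high, open top. Origin at the centre of its underside.
- cutter_a: Bystander, loose: steel biscuit-cutter ring, 60 mm across, 35 mm high. Origin at the centre of its underside.
- biscuit_a: Bystander, loose: ring biscuit, 56 mm across, 18 mm high. Origin at the centre of its underside.
- biscuit_b: Bystander, loose: second ring biscuit, 56 mm across, 18 mm high. Origin at the centre of its underside.
- scraper: Bystander, loose: white dough scraper lying flat, 110 x 75 x 12 mm. Origin at the centre of its underside.

How it is judged:
By the outcome, as a careful person would: the job done as asked, in the order asked, and still so for the second after the job is handed in, with the robot touching nothing.
It also fails if it takes over 72 s, if anything falls off the work surface, if the arm or the gripper's body presses on something with over 40 N, if the wrist force passes 120 N, or if a joint passes its speed limit or range.

## Working session

There is one attempt and no reset: what is moved stays moved. The work goes in short steps, Python scripts to look and compute and a tool call to move; the robot and the scene stay as the last step left them, time stands still between calls to the robot, and variables do not carry over. Pictures are saved under pics/ and viewed, and the job is handed in when it is done.

Besides the shell and the picture viewer there is one more tool, called after "Emit:" by a JSON object that holds its "op" and its "data", one argument or row to a line. jog_arm: Moves the arm, as the interface text tells. Its arguments: {"type":"object","properties":{"commands":{"type":"string"},"jaw":{"type":"number"}},"required":["commands"]}

```bash
mkdir -p pics
cat > h.py <<'E'
import numpy as np, cv2
from plant import manip
def grab(n,fn=None):
    f=manip.grab_frame(n)
    if fn: cv2.imwrite('pics/'+fn,cv2.cvtColor(f['frame'],cv2.COLOR_RGB2BGR))
    return f
E
python3 - <<'E'
from h import *
s=manip.observe(); print(s)
for n in ['scene','side','wrist']:
    f=grab(n,n+'0.png'); np.savez('/tmp/'+n+'0.npz',**f); print(n,f['fx'],f['fy'],f['cx'],f['cy'],f['origin'],np.round(f['rotation'],3).tolist())
E
```

```text
{'time': 0.0, 'joint_positions': array([-1.36029555e+00,  3.81203302e-01,  1.29825458e+00,  1.76433074e-05,
        1.46360032e+00, -2.15317175e-01]), 'qvel': array([-0.00101674, -0.00109454, -0.00111016,  0.00028681,  0.00071965,
       -0.00198654]), 'joint_efforts': array([ 2.51093415e-04, -4.37935102e+01, -2.24558312e+01,  7.13345851e-02,
        3.52411566e-02, -1.38579871e-04]), 'eef_pos': array([ 0.22711991, -0.50060946,  0.23813593]), 'tcp_rot': array([ 9.77420311e-01,  2.11303095e-01,  1.05349610e-05, -7.32750036e-04]), 'ft_force': array([0.58300583, 0.28995637, 0.08737178]), 'wrist_torque': array([ 0.00651994,  0.05231758, -0.04359665]), 'width': 0.9964829294787428}
scene 422.11936073387653 422.11936073387653 315.0848926218302 199.5143086143732 [1.13477793 0.62059305 0.8501924 ] [0.333, 0.858, -0.367, -0.134]
side 476.06637617641326 476.06637617641326 320.52080885063816 207.67407693000771 [ 0.31419304 -1.28904681  0.79154596] [0.856, -0.093, 0.052, -0.506]
wrist 309.70691628693146 309.70691628693146 319.8123460506439 202.2758844422651 [ 0.30084496 -0.46786685  0.38445416] [0.83, -0.535, -0.086, 0.133]
```

View pics/scene0.png

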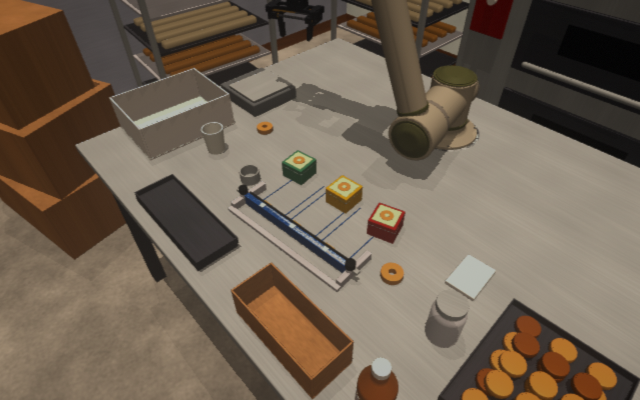

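View pics/side0.png

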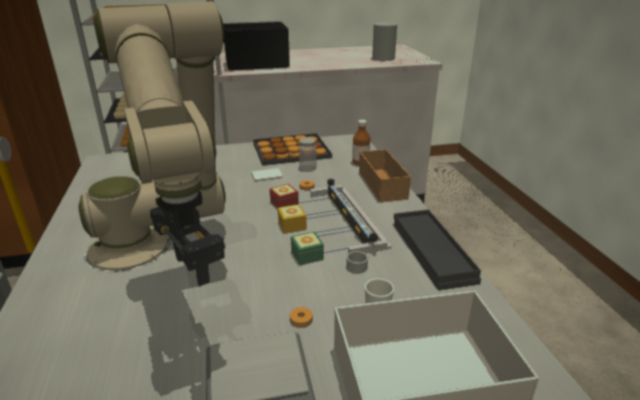

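View pics/wrist0.png

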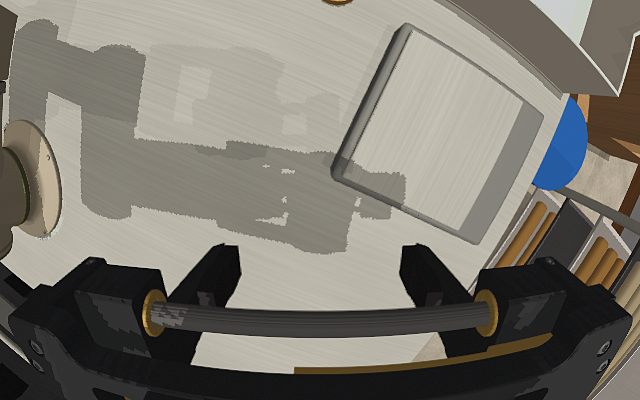

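```bash
cat >> h.py <<'E'
from scipy.spatial.transform import Rotation as R
def RT(f):
    r=np.array(f['rotation']); r=R.from_quat(r).as_matrix() if r.size==4 else r.reshape(3,3)
    return r,np.array(f['origin'])
def cloud(f):
    r,o=RT(f); z=f['range_z']; v,u=np.mgrid[0:400,0:640]
    P=np.dstack([(u-f['cx'])/f['fx']*z,(v-f['cy'])/f['fy']*z,z])
    return P@r.T+o
def plane(f,uv,h,fish=False):
    r,o=RT(f); uv=np.asarray(uv,float).reshape(-1,2)
    d=np.c_[(uv[:,0]-f['cx']),(uv[:,1]-f['cy'])]
    if fish:
        rr=np.hypot(d[:,0],d[:,1]); th=rr/f['fx']
        D=np.c_[d/np.maximum(rr,1e-9)[:,None]*np.sin(th)[:,None],np.cos(th)]
    else: D=np.c_[d/f['fx'],np.ones(len(d))]
    D=D@r.T
    return o+D*((h-o[2])/D[:,2])[:,None]
def mask(f,lo,hi):
    hsv=cv2.cvtColor(f['frame'],cv2.COLOR_RGB2HSV); return cv2.inRange(hsv,np.array(lo),np.array(hi))
E
python3 - <<'E'
from h import *
for n in ['scene','side']:
    f=dict(np.load('/tmp/'+n+'0.npz')); P=cloud(f)
    pts={'scene':dict(green=(299,160),yel=(344,187),red=(386,216),barL=(345,259),barR=(252,196),capL=(351,263),capR=(243,189),benchy=(330,260),jar=(452,300),bisA=(264,128),bisB=(392,268),cutter=(250,170),cup=(212,129),scr=(470,275)),
     'side':dict(green=(307,240),yel=(292,211),red=(283,189),barL=(338,195),barR=(368,230),bisA=(301,313),bisB=(307,184),cut=(357,255),cup=(379,286),jar=(308,142))}[n]
    for k,(u,v) in pts.items(): print(n,k,P[v,u].round(3),f['frame'][v,u])
E
```

```text
scene green [ 0.513 -0.159  0.055] [185 182 126]
scene yel [0.502 0.021 0.057] [176 171 117]
scene red [0.501 0.174 0.058] [179 165 108]
scene barL [0.667 0.191 0.039] [50 52 58]
scene barR [ 0.701 -0.143  0.039] [ 43  65 103]
scene capL [0.674 0.217 0.054] [40 37 33]
scene capR [ 0.71  -0.17   0.052] [38 36 32]
scene benchy [0.686 0.159 0.021] [38 41 51]
scene jar [0.629 0.45  0.119] [157 147 132]
scene bisA [ 0.46  -0.409  0.02 ] [178 116  49]
scene bisB [0.59  0.276 0.017] [162 113  53]
scene cutter [ 0.623 -0.266  0.013] [76 71 64]
scene cup [ 0.622 -0.47   0.062] [119 108  91]
scene scr [0.469 0.415 0.016] [183 187 178]
side green [ 0.516 -0.165  0.059] [175 153  96]
side yel [0.501 0.011 0.06 ] [175 147  88]
side red [0.496 0.174 0.058] [176 153  95]
side barL [0.68  0.125 0.039] [124 132 127]
side barR [ 0.711 -0.12   0.04 ] [141 147 139]
side bisA [ 0.453 -0.412  0.014] [105  77  42]
side bisB [0.598 0.267 0.022] [149 104  46]
side cut [ 0.649 -0.219  0.024] [82 83 73]
side cup [ 0.647 -0.415  0.064] [116 113  96]
side jar [0.635 0.433 0.121] [135 135 119]
```

```bash
cat >> h.py <<'E'
def plan(x,y,z,psi):
    s=manip.observe(); M=R.from_quat(s['tcp_rot']).as_matrix()
    p=np.arctan2(M[1,0],M[0,0])
    d=M.T@(np.array([x,y,z])-s['eef_pos'])
    print('t',round(s['time'],2),'pos',s['eef_pos'].round(4),'psi',round(p,4),'zax',M[:,2].round(4),'F',s['ft_force'].round(2),'w',round(s['width'],3))
    print('shift',d.round(4),'turn',round(-(psi-p),4),'|d|',np.linalg.norm(d).round(3))
E
python3 -c "
from h import *
plan(.42,0,.28,.1)"
```

```text
t 0.15 pos [ 0.2271 -0.5007  0.2383] psi 0.4258 zax [-2.0e-04  1.1e-03 -1.0e+00] F [0.69 0.9  0.1 ] w 0.998
shift [ 0.3825 -0.3764 -0.0412] turn 0.3258 |d| 0.538
```

Emit:
{"op": "jog_arm", "data": {
  "commands": "0.382 -0.376 -0.042 0.326;0.382 -0.376 -0.042 0.326;0.382 -0.376 -0.042 0.326;0.382 -0.376 -0.042 0.326;0.382 -0.376 -0.042 0.326",
  "jaw": 0
}}

```text
time: 0.78
eef_pos: [0.3393, -0.2082, 0.2633]
tcp_rot: [0.999, 0.05, 0.0, -0.0]
ft_force: [0.9, -0.4, -0.1]
width: 1.005
```

```bash
python3 -c "
from h import *
plan(.42,0,.28,.1)"
```

```text
t 0.78 pos [ 0.3393 -0.2082  0.2633] psi 0.0992 zax [ 2.e-04  0.e+00 -1.e+00] F [ 0.91 -0.37 -0.07] w 1.005
shift [ 0.1009 -0.1992 -0.0167] turn -0.0008 |d| 0.224
```

Emit:
{"op": "jog_arm", "data": {
  "commands": "0.1 -0.2 -0.017 0;0.1 -0.2 -0.017 0;0.1 -0.2 -0.017 0;0.1 -0.2 -0.017 0;0.1 -0.2 -0.017 0"
}}

```text
time: 1.4
eef_pos: [0.4189, 0.0006, 0.2801]
tcp_rot: [0.999, 0.052, -0.0, -0.0]
ft_force: [0.0, -0.7, 0.7]
width: 1.003
```

```bash
python3 -c "
from h import *
plan(.42,0,.28,.1)
f=grab('wrist','w1.png'); np.savez('/tmp/w1.npz',**f)
print(f['origin'],f['rotation'])"
```

```text
t 1.4 pos [0.4189 0.0006 0.2801] psi 0.1038 zax [-1.e-04  1.e-04 -1.e+00] F [ 0.04 -0.69  0.74] w 1.003
shift [0.001  0.0008 0.0001] turn 0.0038 |d| 0.001
[0.49942962 0.00845263 0.42633225] [ 0.73328998 -0.66119273 -0.10596712  0.11781745]
```

View pics/w1.png

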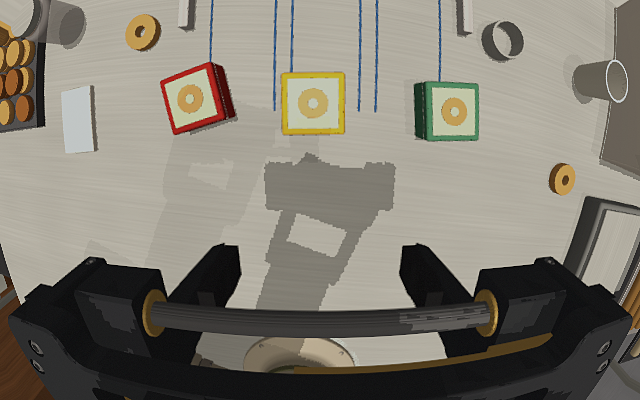

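Emit:
{"op": "jog_arm", "data": {
  "commands": "0.13 -0.013 0 0;0.13 -0.013 0 0;0.13 -0.013 0 0;0.13 -0.013 0 0"
}}

```text
time: 1.95
eef_pos: [0.5463, 0.0237, 0.2797]
tcp_rot: [0.999, 0.049, -0.001, -0.0]
ft_force: [-0.3, -0.6, -0.3]
width: 1.002
```

```bash
python3 -c "
from h import *
plan(.42,0,.28,.1)
f=grab('wrist','w2.png'); np.savez('/tmp/w2.npz',**f)
print(f['origin'],f['rotation'])"
```

```text
t 1.95 pos [0.5463 0.0237 0.2797] psi 0.0987 zax [-0.0014  0.     -1.    ] F [-0.33 -0.63 -0.34] w 1.002
shift [-0.1281  0.0111 -0.0002] turn -0.0013 |d| 0.129
[0.62709871 0.03102715 0.42574934] [ 0.73146835 -0.66304696 -0.1067145   0.11804573]
```

View pics/w2.png

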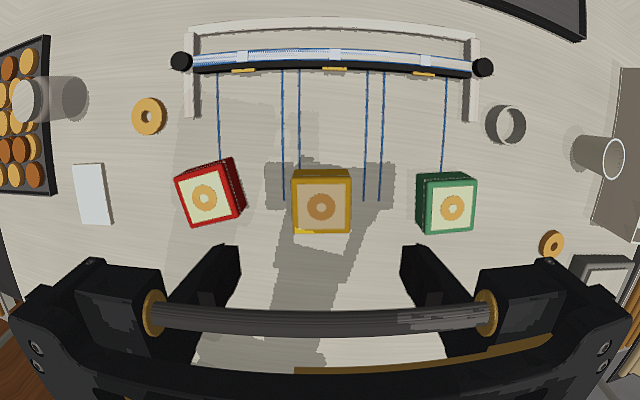

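```bash
cat > m.py <<'E'
from h import *
def ray(f,uv):
    a=plane(f,uv,0.0,True)[0]; o=RT(f)[1]; return o,(a-o)/np.linalg.norm(a-o)
def label(f,box,show=False):
    x0,y0,x1,y1=box; sub=f['frame'][y0:y1,x0:x1].astype(int)
    hsv=cv2.cvtColor(f['frame'][y0:y1,x0:x1],cv2.COLOR_RGB2HSV)
    rim=(hsv[...,1]>110).astype(np.uint8)*255
    # holes of rim: largest inner contour
    cs,hi=cv2.findContours(rim,cv2.RETR_CCOMP,cv2.CHAIN_APPROX_NONE)
    inner=[c for c,h in zip(cs,hi[0]) if h[3]>=0]
    c=max(inner,key=cv2.contourArea).reshape(-1,2)+[x0,y0]
    return c
def rect(f,c,h):
    P=plane(f,c,h,True)[:,:2]*1000
    r=cv2.minAreaRect(P.astype(np.float32)); a=r[2]
    a=(a+45)%90-45
    return np.array(r[0]),r[1],a
boxes={'w1':dict(red=(150,50,245,145),yel=(270,60,355,145),green=(405,70,490,150)),
       'w2':dict(red=(165,150,255,235),yel=(280,160,360,245),green=(405,165,490,245))}
if __name__=='__main__':
    F={k:dict(np.load(f'/tmp/{k}.npz')) for k in boxes}
    for t in ['red','yel','green']:
        rs=[]
        for k in boxes:
            c=label(F[k],boxes[k][t]); r=rect(F[k],c,.055); print(t,k,r[0].round(1),np.round(r[1],1),'yaw',round(r[2],2),round(np.radians(r[2]),3))
            rs.append(ray(F[k],cv2.minAreaRect(c.astype(np.float32))[0]))
        (o1,d1),(o2,d2)=rs
        A=np.c_[d1,-d2]; s=np.linalg.lstsq(A,o2-o1,rcond=None)[0]
        print('  tri',((o1+s[0]*d1+o2+s[1]*d2)/2).round(4),'gap',np.linalg.norm(o1+s[0]*d1-o2-s[1]*d2).round(4))
    f=F['w2']
    b=mask(f,(100,70,40),(130,255,255)); b[:80]=0;b[240:]=0; 
    ys,xs=np.nonzero(b); P=plane(f,np.c_[xs,ys],0.,True)
    n,l,st,_=cv2.connectedComponentsWithStats(b,connectivity=8)
    for i in range(1,n):
        if st[i,4]<30: continue
        yy,xx=np.nonzero(l==i); p=plane(f,np.c_[xx,yy],0.,True)[:,:2]
        vx,vy,x,y=cv2.fitLine(p.astype(np.float32),cv2.DIST_L2,0,.01,.01).ravel()
        if vx<0:vx,vy=-vx,-vy
        print('line',st[i],'ang',round(float(np.arctan2(vy,vx)),4),'y at x=.6:',round(float(y+(0.6-x)*vy/vx),4))
    cv2.imwrite('pics/w2z.png',cv2.resize(cv2.cvtColor(f['frame'][15:130,160:510],cv2.COLOR_RGB2BGR),None,fx=2.2,fy=2.2,interpolation=cv2.INTER_CUBIC))
E
python3 m.py
```

```text
red w1 [496.7 171.4] [63.2 63.7] yaw 19.31 0.337
red w2 [496.3 171.4] [63.6 63.9] yaw 19.32 0.337
  tri [0.4972 0.1693 0.0572] gap 0.0004
yel w1 [499.6  16.9] [62.8 63.1] yaw 5.71 0.1
yel w2 [498.7  16.9] [63.3 62.8] yaw 5.75 0.1
  tri [0.4994 0.0169 0.0548] gap 0.0002
green w1 [ 515.1 -160.2] [14.5 13.5] yaw -32.17 -0.561
green w2 [ 514.5 -160.7] [14.9 14.6] yaw -34.33 -0.599
  tri [ 0.5151 -0.1594  0.0571] gap 0.0004
line [216  80   5  80 134] ang 0.0894 y at x=.6: 0.1725
line [281  80   4 121 192] ang 0.0927 y at x=.6: 0.0803
line [298  80   3  89 159] ang 0.0955 y at x=.6: 0.0572
line [363  80   5 121 205] ang 0.0922 y at x=.6: -0.0355
line [378  80   7 121 233] ang 0.088 y at x=.6: -0.0586
line [440  80   7  92 146] ang 0.0914 y at x=.6: -0.1511
```

View pics/w2z.png

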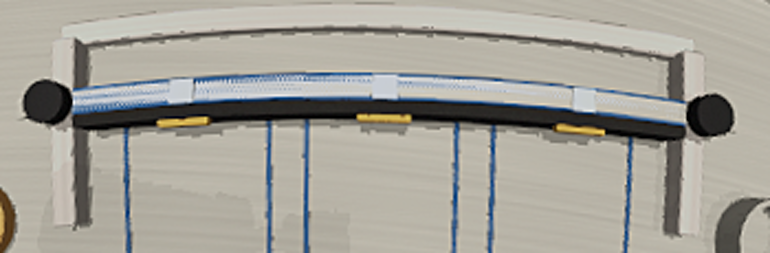

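```bash
cat > m2.py <<'E'
from m import *
F={k:dict(np.load(f'/tmp/{k}.npz')) for k in boxes}
for k in boxes:
    f=F[k]; x0,y0,x1,y1=boxes[k]['green']
    g=mask(f,(40,60,20),(95,255,255))[y0:y1,x0:x1]
    cs,hi=cv2.findContours(g,cv2.RETR_CCOMP,cv2.CHAIN_APPROX_NONE)
    c=max([c for c,h in zip(cs,hi[0]) if h[3]>=0],key=cv2.contourArea).reshape(-1,2)+[x0,y0]
    print(k,rect(f,c,.055))
f=F['w2']
gr=cv2.cvtColor(f['frame'],cv2.COLOR_RGB2GRAY); hsv=cv2.cvtColor(f['frame'],cv2.COLOR_RGB2HSV)
# feelers
b=mask(f,(15,110,90),(35,255,255)); b[:60]=0;b[80:]=0; b[:,:220]=0;b[:,445:]=0
n,l,st,ce=cv2.connectedComponentsWithStats(b)
for i in range(1,n):
    if st[i,4]>15: print('feeler',st[i],plane(f,ce[i],.03,True)[0].round(4))
for u0,u1 in [(236,248),(329,342),(421,432)]:
    print('mark',plane(f,[((u0+u1)/2,57)],.038,True)[0].round(4))
# bar near-top edge: boundary blue -> black going down
pts=[]
for u in range(205,462,8):
    col=hsv[40:80,u]; 
    v=[j for j in range(1,40) if gr[40+j,u]<45 and gr[40+j-1,u]>=45]
    if v: pts.append((u,40+v[0]-.5))
p=plane(f,pts,.038,True)
vx,vy,x,y=cv2.fitLine(p[:,:2].astype(np.float32),cv2.DIST_HUBER,0,.01,.01).ravel()
if vy<0: vx,vy=-vx,-vy
print('bar edge yaw',np.arctan2(-vx,vy),'x at y=0.0',x-y*vx/vy)
print(((p[:,0]-(x+(p[:,1]-y)*vx/vy))*1000).round(1))
E
python3 m2.py; python3 -c "
from h import *
s=dict(np.load('/tmp/w2.npz'))
for u in (290,335): print(u,[(v,s['frame'][v,u].tolist()) for v in range(46,82)])"
```

```text
w1 (array([ 515.11016846, -159.41845703]), (63.749996185302734, 63.293792724609375), 9.523601531982422)
w2 (array([ 514.74682617, -160.26196289]), (64.42352294921875, 64.3897705078125), 9.693756103515625)
feeler [322  67  25   4  98] [0.6735 0.0173 0.03  ]
feeler [231  68  24   5  89] [0.6635 0.1331 0.03  ]
feeler [413  71  22   6  79] [ 0.6842 -0.0978  0.03  ]
mark [0.6795 0.1334 0.038 ]
mark [0.6872 0.0175 0.038 ]
mark [ 0.7058 -0.0974  0.038 ]
bar edge yaw 0.09009917 x at y=0.0 0.6848967
[-0.3 -0.1  0.3 -0.6 -0.1  0.5 -0.1  0.7  0.2 -0.2  0.8  0.6  0.4 -0.9
 -0.9 -0.8  0.7 -0.4 -0.1  0.3 -0.5  0.1  0.8  0.2 -0.3  0.6  0.3  0.
 -0.2 -0.2 -0.2 -0.1  0. ]
290 [(46, [191, 187, 173]), (47, [175, 169, 151]), (48, [91, 104, 128]), (49, [102, 130, 164]), (50, [187, 192, 202]), (51, [170, 182, 197]), (52, [206, 209, 216]), (53, [171, 176, 181]), (54, [204, 206, 207]), (55, [199, 202, 206]), (56, [202, 204, 206]), (57, [206, 208, 209]), (58, [217, 217, 221]), (59, [24, 78, 136]), (60, [22, 43, 71]), (61, [43, 35, 27]), (62, [41, 38, 35]), (63, [40, 38, 36]), (64, [41, 39, 37]), (65, [43, 41
[... 465 characters left out ...]
 207, 214]), (51, [200, 205, 212]), (52, [200, 204, 211]), (53, [200, 205, 211]), (54, [200, 205, 211]), (55, [200, 205, 211]), (56, [200, 204, 211]), (57, [202, 206, 213]), (58, [210, 215, 221]), (59, [177, 183, 192]), (60, [17, 32, 53]), (61, [32, 26, 23]), (62, [42, 37, 36]), (63, [42, 38, 37]), (64, [40, 38, 35]), (65, [37, 36, 36]), (66, [25, 19, 20]), (67, [190, 164, 74]), (68, [213, 188, 91]), (69, [201, 165, 75]), (70, [147, 114, 64]), (71, [120, 118, 111]), (72, [139, 137, 127]), (73, [134, 131, 120]), (74, [126, 123, 113]), (75, [170, 165, 153]), (76, [195, 190, 177]), (77, [194, 189, 176]), (78, [192, 187, 174]), (79, [189, 185, 172]), (80, [190, 185, 173]), (81, [185, 181, 169])]
```

```bash
python3 -c "
from h import *
plan(.4965,.1712,.10,.337)"
```

```text
t 2.0 pos [0.5459 0.0238 0.2802] psi 0.0986 zax [-6.e-04 -1.e-04 -1.e+00] F [-1.22 -0.12 -0.31] w 1.0
shift [-0.0345 -0.1516  0.1802] turn -0.2384 |d| 0.238
```

Emit:
{"op": "jog_arm", "data": {
  "commands": "-0.0345 -0.1516 0.18 -0.238;-0.0345 -0.1516 0.18 -0.238;-0.0345 -0.1516 0.18 -0.238;-0.0345 -0.1516 0.18 -0.238;-0.0345 -0.1516 0.18 -0.238"
}}

```text
time: 2.62
eef_pos: [0.4947, 0.1726, 0.099]
tcp_rot: [0.986, 0.169, -0.002, -0.0]
ft_force: [0.6, 0.2, 0.3]
width: 1.0
```

```bash
python3 -c "
from h import *
plan(.4965,.1712,.012,.337)
f=grab('wrist','w3.png')"
```

```text
t 2.62 pos [0.4947 0.1726 0.099 ] psi 0.3397 zax [-4.5e-03 -5.0e-04 -1.0e+00] F [0.62 0.24 0.26] w 1.0
shift [0.0016 0.002  0.087 ] turn 0.0027 |d| 0.087
```

View pics/w3.png

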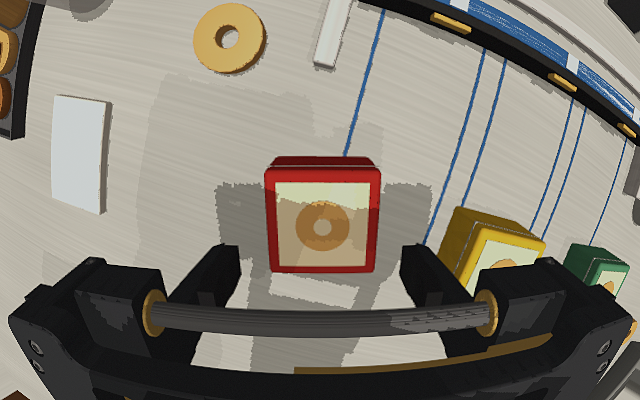

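Emit:
{"op": "jog_arm", "data": {
  "commands": "0 0 0.045 0;0 0 0.088 0;0 0 0.088 0;0 0 0.088 0"
}}

```text
time: 3.18
eef_pos: [0.4988, 0.1715, 0.0145]
tcp_rot: [0.986, 0.168, 0.002, 0.0]
ft_force: [1.1, 0.4, 0.3]
width: 1.002
```

```bash
python3 -c "
from h import *
plan(.4965,.1712,.012,.337)
f=grab('wrist','w4.png')"
```

```text
t 3.17 pos [0.4988 0.1715 0.0145] psi 0.3367 zax [ 3.7e-03  3.0e-04 -1.0e+00] F [1.1  0.37 0.28] w 1.002
shift [-0.0023 -0.0005  0.0025] turn -0.0003 |d| 0.003
```

View pics/w4.png

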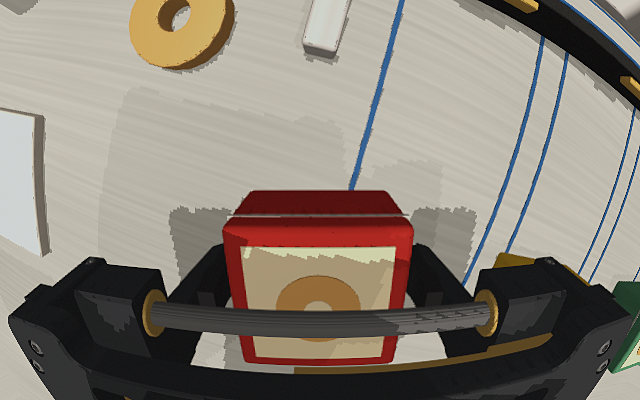

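Emit:
{"op": "jog_arm", "data": {
  "commands": "0 0 0 0;0 0 0 0;0 0 0 0;0 0 0 0",
  "jaw": 80
}}

```text
time: 3.72
eef_pos: [0.498, 0.1721, 0.0135]
tcp_rot: [0.986, 0.168, 0.001, 0.0]
ft_force: [-1.0, -2.1, 8.1]
width: 0.861
```

```bash
python3 -c "
from h import *
plan(.4965,.1712,.012,.337)
import math
plan(.585,.1264-.015*.0917,.0130,.0915)"
```

```text
t 3.73 pos [0.498  0.1721 0.0135] psi 0.3379 zax [ 2.3e-03  1.0e-04 -1.0e+00] F [-1.01 -2.12  8.14] w 0.861
shift [-0.0017  0.0004  0.0015] turn 0.0009 |d| 0.002
t 3.73 pos [0.498  0.1721 0.0135] psi 0.3379 zax [ 2.3e-03  1.0e-04 -1.0e+00] F [-1.01 -2.12  8.14] w 0.861
shift [0.0665 0.0733 0.0007] turn 0.2464 |d| 0.099
```

Emit:
{"op": "jog_arm", "data": {
  "commands": "0 0 -0.001 0.12;0 0 -0.001 0.246;0 0 -0.001 0.246"
}}

```text
time: 4.1
eef_pos: [0.4974, 0.1721, 0.0135]
tcp_rot: [0.999, 0.047, 0.0, 0.0]
ft_force: [-0.8, -1.1, 1.2]
width: 0.863
```

```bash
python3 -c "
from h import *
plan(.585,.1264-.015*.0917,.0130,.0915)"
```

```text
t 4.1 pos [0.4974 0.1721 0.0135] psi 0.0931 zax [ 4.e-04 -1.e-04 -1.e+00] F [-0.76 -1.11  1.19] w 0.863
shift [0.0829 0.055  0.0006] turn 0.0016 |d| 0.099
```

Emit:
{"op": "jog_arm", "data": {
  "commands": "0.017 0.011 0 0;0.034 0.022 0 0;0.05 0.034 0 0;0.067 0.045 0 0;0.083 0.055 0 0.0016"
}}

```text
time: 4.72
eef_pos: [0.5852, 0.125, 0.0136]
tcp_rot: [0.999, 0.047, -0.0, -0.0]
ft_force: [-1.8, 2.2, 2.4]
width: 0.862
```

```bash
python3 -c "
from h import *
x=.615
plan(x,.1264+(x-.6)*.0917,.0135,.0915)
f=grab('wrist','w5.png')"
```

```text
t 4.72 pos [0.5852 0.125  0.0136] psi 0.0934 zax [-6.e-04  3.e-04 -1.e+00] F [-1.83  2.22  2.39] w 0.862
shift [ 0.0299 -0.      0.0001] turn 0.0019 |d| 0.03
```

View pics/w5.png

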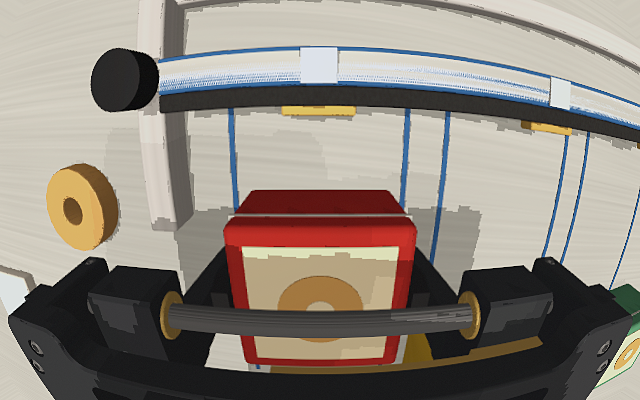

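```bash
cat > m3.py <<'E'
from m import *
def lines(f,r0,r1,cols=None):
    s=manip.observe(); M=R.from_quat(s['tcp_rot']).as_matrix(); p0=s['eef_pos']
    psi=np.arctan2(M[1,0],M[0,0])
    b=mask(f,(100,70,40),(130,255,255)); b[:r0]=0;b[r1:]=0
    n,l,st,_=cv2.connectedComponentsWithStats(b,connectivity=8); out=[]
    for i in range(1,n):
        if st[i,4]<60 or st[i,3]<25: continue
        yy,xx=np.nonzero(l==i); p=plane(f,np.c_[xx,yy],0.,True)[:,:2]
        q=(p-p0[:2])@np.array([[np.cos(psi),-np.sin(psi)],[np.sin(psi),np.cos(psi)]]) # tool-x, left
        vx,vy,x,y=cv2.fitLine(q.astype(np.float32),cv2.DIST_HUBER,0,.01,.01).ravel()
        a=float(np.arctan(vy/vx)); print('line',st[i][:4],'rel ang',round(a,4),'left offs @+0 / +.05 mm',round(1000*float(y-x*vy/vx),1),round(1000*float(y+(.05-x)*vy/vx),1))
    gr=cv2.cvtColor(f['frame'],cv2.COLOR_RGB2GRAY)
    return psi
E
python3 - <<'E'
from m3 import *
f=grab('wrist'); np.savez('/tmp/w5.npz',**f); print(lines(f,112,240))
E
```

```text
line [226 113  11 100] rel ang -0.0006 left offs @+0 / +.05 mm 47.2 47.1
line [397 113  11  93] rel ang -0.0002 left offs @+0 / +.05 mm -45.2 -45.2
line [431 116  17 124] rel ang -0.0014 left offs @+0 / +.05 mm -68.2 -68.3
line [566 135  22 105] rel ang -0.0015 left offs @+0 / +.05 mm -183.7 -183.8
line [545 139  22 101] rel ang -0.0018 left offs @+0 / +.05 mm -160.6 -160.7
line [626 185  14  55] rel ang 0.0112 left offs @+0 / +.05 mm -276.4 -275.9
0.09168282540835523
```

Run:
```python
from m3 import *
f=dict(np.load('/tmp/w5.npz'))
s=manip.observe(); p0=s['eef_pos'][:2]; psi=.0917
Rm=np.array([[np.cos(psi),-np.sin(psi)],[np.sin(psi),np.cos(psi)]])
# red side edges at front top edge rows
h=cv2.cvtColor(f['frame'],cv2.COLOR_RGB2HSV)
for v in range(232,246,4):
    r=[u for u in range(200,440) if h[v,u,1]>150 and (h[v,u,0]<8 or h[v,u,0]>170)]
    P=plane(f,[(min(r)-.5,v),(max(r)+.5,v)],.055,True)[:,:2]
    q=(P-p0)@Rm; print(v,min(r),max(r),(q*1000).round(1), (q[:,1].mean()*1000).round(2))
x=.615
plan(x,.1264+(x-.6)*.0917,.0135,.0915)
```

```text
232 224 416 [[ 35.   35.7]
 [ 35.  -38.1]] -1.16
236 224 415 [[ 33.3  35.9]
 [ 33.3 -37.9]] -0.95
240 225 415 [[ 31.6  35.7]
 [ 31.6 -38.1]] -1.16
244 225 414 [[ 29.9  36. ]
 [ 29.9 -37.9]] -0.95
t 4.83 pos [0.5867 0.1242 0.0136] psi 0.0917 zax [ 2.7e-03 -3.0e-04 -1.0e+00] F [ 1.79 -1.49  0.56] w 0.862
shift [ 0.0285 -0.001   0.0002] turn 0.0002 |d| 0.029
```

Emit:
{"op": "jog_arm", "data": {
  "commands": "0.008 -0.001 0 0;0.016 -0.002 0 0;0.024 -0.002 0 0;0.03 -0.002 0 0;0.03 -0.002 0 0"
}}

```text
time: 5.45
eef_pos: [0.6151, 0.1302, 0.0136]
tcp_rot: [0.999, 0.046, 0.001, -0.0]
ft_force: [1.2, 0.3, 3.1]
width: 0.862
```

```bash
cat > m4.py <<'E'
from m3 import *
def chk(fn,hue,rows=(232,246),marks=None):
    f=grab('wrist',fn); s=manip.observe(); p0=s['eef_pos'][:2]; M=R.from_quat(s['tcp_rot']).as_matrix(); psi=np.arctan2(M[1,0],M[0,0])
    Rm=np.array([[np.cos(psi),-np.sin(psi)],[np.sin(psi),np.cos(psi)]])
    h=cv2.cvtColor(f['frame'],cv2.COLOR_RGB2HSV); c=[]
    for v in range(*rows,2):
        r=[u for u in range(200,440) if h[v,u,1]>110 and hue(h[v,u,0])]
        if not r: continue
        P=plane(f,[(min(r)-.5,v),(max(r)+.5,v)],.055,True)[:,:2]
        c.append((P-p0)@Rm)
    c=np.array(c); print('tin centre left',(c[...,1].mean(1)*1000).round(2),'halfw',(c[0,0,1]-c[0,1,1])*500)
    b=mask(f,(0,0,150),(179,45,255))  # white mark, check by column span near
    for v in range(45,100,4):
        row=h[v,260:380]; w=((row[:,2]>185)&(row[:,1]<30)).nonzero()[0]+260
        if 8<len(w)<60: print('white row',v,w.min(),w.max(),len(w),((plane(f,[(w.min()-.5,v),(w.max()+.5,v)],.038,True)[:,:2]-p0)@Rm*1000).round(1).tolist())
    y=mask(f,(15,110,90),(35,255,255)); y[:60]=0; y[190:]=0; y[:,:260]=0;y[:,380:]=0
    ys,xs=np.nonzero(y)
    if len(xs): 
        v=int(np.median(ys)); print('feeler',xs.min(),xs.max(),v,((plane(f,[(xs.min()-.5,v),(xs.max()+.5,v)],.03,True)[:,:2]-p0)@Rm*1000).round(1).tolist())
    lines(f,112,240)
    return f
E
python3 - <<'E'
from m4 import *
chk('w6.png',lambda x:(x<8)|(x>170))
x=.625
plan(x,.1264+(x-.6)*.0917+.002,.0135,.0915)
E
```

```text
tin centre left [-0.5  -0.7  -0.7  -0.5  -0.5  -0.7  -0.49] halfw 37.073511254861856
white row 49 260 379 54 [[103.4, 22.8], [103.4, -23.8]]
feeler 289 359 183 [[46.9, 13.0], [46.9, -17.9]]
line [166 119 474  59] rel ang 1.5698 left offs @+0 / +.05 mm -60497.8 -11894.3
line [236 180   7  27] rel ang -0.0592 left offs @+0 / +.05 mm 45.8 42.9
line [403 181   8  33] rel ang 0.0149 left offs @+0 / +.05 mm -49.2 -48.5
line [437 182  12  58] rel ang 0.0006 left offs @+0 / +.05 mm -71.7 -71.7
line [569 186  15  54] rel ang -0.0015 left offs @+0 / +.05 mm -187.2 -187.3
line [549 192  14  48] rel ang -0.001 left offs @+0 / +.05 mm -164.1 -164.2
line [628 195  12  45] rel ang 0.011 left offs @+0 / +.05 mm -279.9 -279.4
t 5.5 pos [0.6151 0.1302 0.0136] psi 0.0914 zax [ 1.6e-03  3.0e-04 -1.0e+00] F [0.58 1.51 4.77] w 0.858
shift [0.0099 0.0005 0.0001] turn -0.0001 |d| 0.01
```

View pics/w6.png

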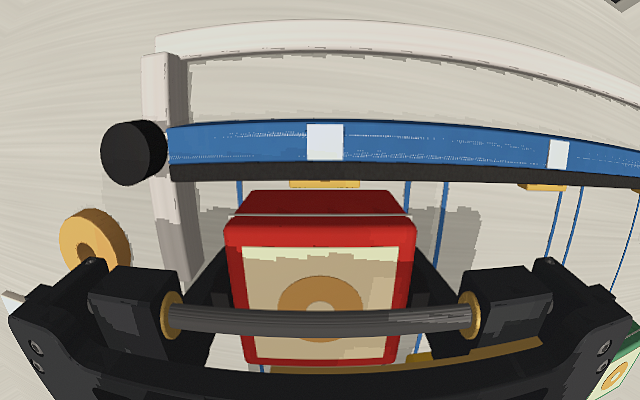

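Emit:
{"op": "jog_arm", "data": {
  "commands": "0.002 0.002 0 0;0.004 0.002 0 0;0.004 0.002 0 0;0.004 0.002 0 0"
}}

```text
time: 6.0
eef_pos: [0.6183, 0.1285, 0.0136]
tcp_rot: [0.999, 0.046, -0.0, -0.0]
ft_force: [-4.0, 1.9, 6.9]
width: 0.861
```

Run:
```python
from m4 import *
x=.625
plan(x,.1264+(x-.6)*.0917,.0135,.0915)
f=chk('w7.png',lambda x:(x<8)|(x>170))
p0=manip.observe()['eef_pos']
h=cv2.cvtColor(f['frame'],cv2.COLOR_RGB2HSV)
for v in range(125,175,6):
    w=[u for u in range(280,370) if h[v,u,2]>170 and h[v,u,1]<40]
    if w: print(v,min(w),max(w),len(w))
plan(x,.1264+(x-.6)*.0917,.0135,.0915)
```

```text
t 6.0 pos [0.6183 0.1285 0.0136] psi 0.0911 zax [-8.e-04  2.e-04 -1.e+00] F [-3.96  1.92  6.94] w 0.861
shift [0.0067 0.0004 0.0001] turn -0.0004 |d| 0.007
tin centre left [-0.71 -0.71 -0.71 -0.51 -0.51 -0.71 -0.71] halfw 36.84211195856488
white row 61 280 369 35 [[98.1, 14.9], [98.3, -19.9]]
feeler 284 354 189 [[44.3, 15.2], [44.3, -15.8]]
line [162 125 478  35] rel ang 1.5705 left offs @+0 / +.05 mm -265443.3 -69871.2
line [233 187   7  25] rel ang -0.0691 left offs @+0 / +.05 mm 47.9 44.5
line [434 188  11  52] rel ang 0.0012 left offs @+0 / +.05 mm -69.7 -69.6
line [568 191  13  49] rel ang 0.003 left offs @+0 / +.05 mm -185.3 -185.1
line [547 197  13  43] rel ang 0.0033 left offs @+0 / +.05 mm -162.2 -162.0
line [627 198  13  42] rel ang -0.0012 left offs @+0 / +.05 mm -277.9 -277.9
137 280 369 87
143 280 369 89
149 280 369 90
155 280 369 90
161 280 369 90
167 302 337 36
t 6.05 pos [0.6183 0.1285 0.0136] psi 0.091 zax [-8.e-04  3.e-04 -1.e+00] F [-5.01  1.77  5.78] w 0.858
shift [0.0067 0.0004 0.0001] turn -0.0005 |d| 0.007
```

View pics/w7.png

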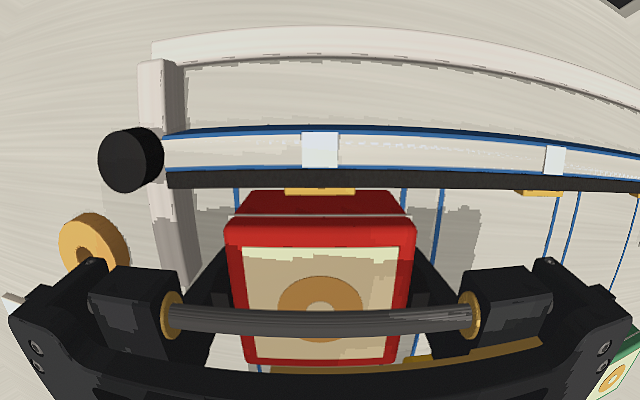

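Emit:
{"op": "jog_arm", "data": {
  "commands": "0.002 0 -0.0005 0;0.004 0 -0.0005 0;0.006 0 -0.0005 0;0.006 0 -0.0005 0;0.006 0 -0.0005 0"
}}

```text
time: 6.68
eef_pos: [0.625, 0.1286, 0.0136]
tcp_rot: [0.999, 0.045, 0.0, -0.0]
ft_force: [-1.9, -0.3, 1.8]
width: 0.86
```

Emit:
{"op": "jog_arm", "data": {
  "commands": "0.001 0 0 0;0.001 0 0 0"
}}

```text
time: 6.92
eef_pos: [0.6257, 0.1287, 0.0136]
tcp_rot: [0.999, 0.045, -0.0, -0.0]
ft_force: [-2.5, -0.0, 1.6]
width: 0.859
```

Emit:
{"op": "jog_arm", "data": {
  "commands": "0.001 0 0 0;0.001 0 0 0"
}}

```text
time: 7.18
eef_pos: [0.6269, 0.1288, 0.0136]
tcp_rot: [0.999, 0.045, 0.0, -0.0]
ft_force: [-3.1, 0.7, 1.8]
width: 0.86
```

Emit:
{"op": "jog_arm", "data": {
  "commands": "0.001 0 0 0;0.001 0 0 0"
}}

```text
time: 7.42
eef_pos: [0.6279, 0.1288, 0.0136]
tcp_rot: [0.999, 0.045, 0.0, 0.0]
ft_force: [-2.2, -0.3, 0.3]
width: 0.857
```

Emit:
{"op": "jog_arm", "data": {
  "commands": "0.001 0 0 -0.001;0.001 0 0 -0.001"
}}

```text
time: 7.68
eef_pos: [0.6287, 0.1289, 0.0136]
tcp_rot: [0.999, 0.046, -0.0, 0.0]
ft_force: [-2.9, -0.4, 1.3]
width: 0.859
```

Emit:
{"op": "jog_arm", "data": {
  "commands": "0.001 0 0 0;0.001 0 0 0"
}}

```text
time: 7.92
eef_pos: [0.6292, 0.129, 0.0136]
tcp_rot: [0.999, 0.046, -0.001, 0.0]
ft_force: [-5.4, -0.3, 1.9]
width: 0.858
```

Emit:
{"op": "jog_arm", "data": {
  "commands": "0.001 0 0 0;0.001 0 0 0"
}}

```text
time: 8.18
eef_pos: [0.6296, 0.129, 0.0136]
tcp_rot: [0.999, 0.046, -0.002, 0.0]
ft_force: [-9.5, -1.2, 4.0]
width: 0.858
```

Run:
```python
from m4 import *
plan(.63,.1264+(.03)*.0917,.0135,.0915)
f=grab('wrist','w8.png')
```

```text
t 8.18 pos [0.6296 0.129  0.0136] psi 0.0911 zax [-3.1e-03 -4.0e-04 -1.0e+00] F [-9.51 -1.19  4.  ] w 0.858
shift [ 0.0004 -0.0001  0.0001] turn -0.0004 |d| 0.0
```

View pics/w8.png

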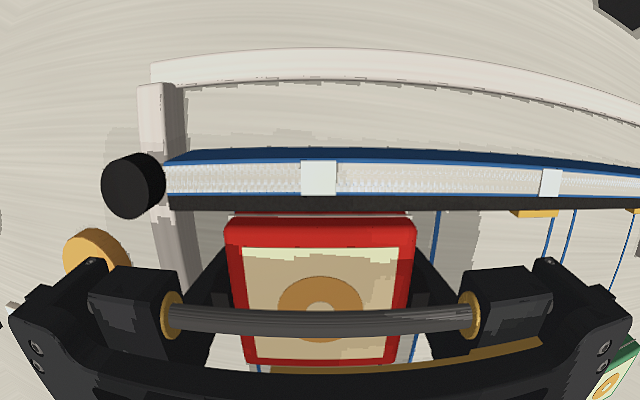

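Emit:
{"op": "jog_arm", "data": {
  "commands": "0.001 0 0 0;0.001 0 0 0;0.001 0 0 0;0.001 0 0 0;0.001 0 0 0"
}}

```text
time: 8.85
eef_pos: [0.63, 0.129, 0.0136]
tcp_rot: [0.999, 0.046, -0.002, 0.0]
ft_force: [-10.4, -2.1, 5.7]
width: 0.858
```

Emit:
{"op": "jog_arm", "data": {
  "commands": "0.0012 0 0 0;0.0012 0 0 0;0.0012 0 0 0;0.0012 0 0 0"
}}

```text
time: 9.35
eef_pos: [0.6305, 0.1291, 0.0136]
tcp_rot: [0.999, 0.046, -0.003, 0.0]
ft_force: [-14.8, -3.5, 7.6]
width: 0.86
```

Emit:
{"op": "jog_arm", "data": {
  "commands": "-0.001 0 -0.0005 0;-0.001 0 -0.0005 0"
}}

```text
time: 9.6
eef_pos: [0.6302, 0.1291, 0.0136]
tcp_rot: [0.999, 0.045, -0.002, 0.0]
ft_force: [-10.1, -1.9, 2.0]
width: 0.864
```

Emit:
{"op": "jog_arm", "data": {
  "commands": "0 0 0 0;0 0 0 0;0 0 0 0;0 0 0 0",
  "jaw": 0
}}

```text
time: 10.1
eef_pos: [0.6322, 0.1292, 0.0142]
tcp_rot: [0.999, 0.046, 0.0, -0.0]
ft_force: [0.4, -0.2, -0.2]
width: 1.001
```

Run:
```python
from m4 import *
plan(.63,.1264+(.03)*.0917,.0135,.0915)
f=chk('w9.png',lambda x:(x<8)|(x>170))
```

```text
t 10.1 pos [0.6322 0.1292 0.0142] psi 0.0912 zax [ 5.e-04  1.e-04 -1.e+00] F [ 0.38 -0.24 -0.21] w 1.001
shift [-0.0022 -0.0001  0.0007] turn -0.0003 |d| 0.002
tin centre left [-0.71 -0.71 -0.71 -0.5  -0.71 -0.5  -0.5 ] halfw 35.03951967581896
line [165 152 475  30] rel ang 1.5706 left offs @+0 / +.05 mm -249173.2 -7375.5
line [566 215   9  25] rel ang -0.0038 left offs @+0 / +.05 mm -184.6 -184.8
```

View pics/w9.png

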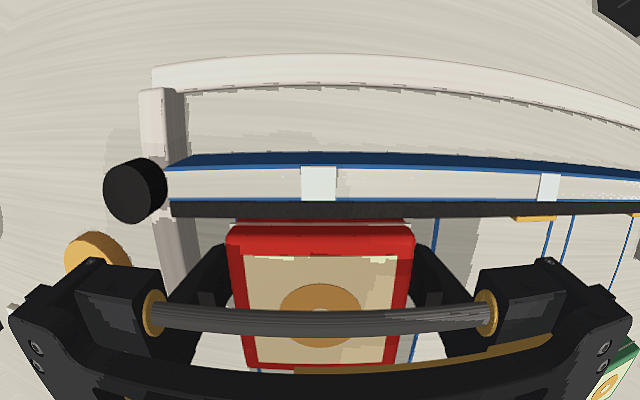

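Emit:
{"op": "jog_arm", "data": {
  "commands": "0 0 -0.05 0;0 0 -0.1 0;0 0 -0.1 0"
}}

```text
time: 10.52
eef_pos: [0.6337, 0.1294, 0.1184]
tcp_rot: [0.999, 0.046, 0.004, 0.0]
ft_force: [-0.8, 0.3, 0.5]
width: 0.997
```

Run:
```python
from m4 import *
plan(.515,-.16,.1,.167)
```

```text
t 10.53 pos [0.6337 0.1294 0.1184] psi 0.0914 zax [ 8.1e-03  2.0e-04 -1.0e+00] F [-0.83  0.26  0.53] w 0.997
shift [-0.1448  0.2773  0.0173] turn -0.0756 |d| 0.313
```

Emit:
{"op": "jog_arm", "data": {
  "commands": "-0.143 0.277 0.014 -0.076;-0.143 0.277 0.014 -0.076;-0.143 0.277 0.014 -0.076;-0.143 0.277 0.014 -0.076;-0.143 0.277 0.014 -0.076"
}}

```text
time: 11.15
eef_pos: [0.5135, -0.1612, 0.0992]
tcp_rot: [0.997, 0.084, -0.001, -0.0]
ft_force: [0.8, -1.0, -0.4]
width: 1.0
```

Emit:
{"op": "jog_arm", "data": {
  "commands": "0 0 0 0"
}}

```text
time: 11.28
eef_pos: [0.5131, -0.1629, 0.099]
tcp_rot: [0.997, 0.081, -0.001, -0.0]
ft_force: [0.2, 0.3, -0.0]
width: 1.0
```

Run:
```python
from m4 import *
plan(.515,-.16,.0135,.167)
f=grab('wrist','g1.png')
```

```text
t 11.28 pos [ 0.5131 -0.1629  0.099 ] psi 0.1616 zax [-1.8e-03  6.0e-04 -1.0e+00] F [ 0.21  0.26 -0.03] w 1.0
shift [ 0.0024 -0.0025  0.0855] turn -0.0054 |d| 0.086
```

View pics/g1.png

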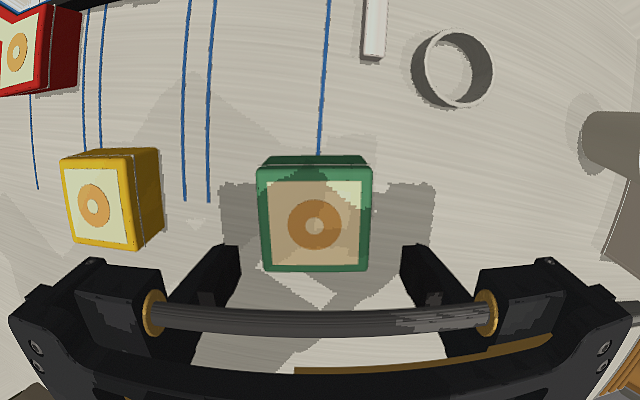

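Emit:
{"op": "jog_arm", "data": {
  "commands": "0.001 -0.0015 0.043 -0.004;0.001 -0.0015 0.085 -0.004;0.001 -0.0015 0.085 -0.004;0.001 -0.0015 0.085 -0.004"
}}

```text
time: 11.82
eef_pos: [0.5164, -0.1575, 0.0162]
tcp_rot: [0.996, 0.086, 0.001, 0.0]
ft_force: [-0.7, -0.0, 0.5]
width: 0.997
```

Run:
```python
from m4 import *
plan(.515,-.16,.0135,.167)
f=grab('wrist','g2.png')
```

```text
t 11.82 pos [ 0.5164 -0.1575  0.0162] psi 0.1724 zax [ 1.2e-03 -6.0e-04 -1.0e+00] F [-0.75 -0.01  0.45] w 0.997
shift [-0.0018  0.0022  0.0027] turn 0.0054 |d| 0.004
```

View pics/g2.png

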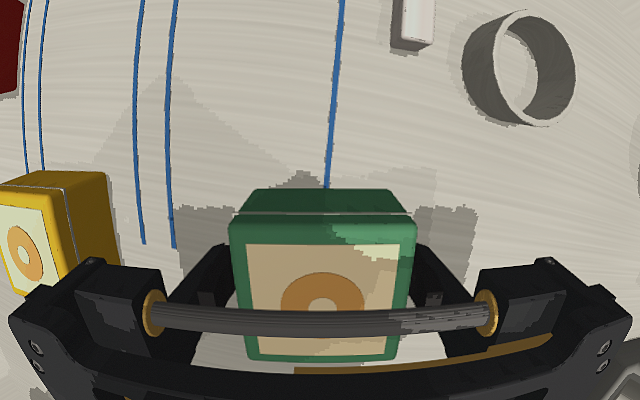

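Emit:
{"op": "jog_arm", "data": {
  "commands": "0 0.001 0.0005 0.002;0 0.001 0.0005 0.002;0 0.001 0.0005 0.002;0 0.001 0.0005 0.002",
  "jaw": 80
}}

```text
time: 12.38
eef_pos: [0.5163, -0.1591, 0.0158]
tcp_rot: [0.996, 0.084, 0.001, 0.0]
ft_force: [-0.1, 0.4, 6.9]
width: 0.861
```

Run:
```python
from m4 import *
x=.59
plan(x,-.1049+(x-.6)*.0917,.0135,.0915)
```

```text
t 12.38 pos [ 0.5163 -0.1591  0.0158] psi 0.169 zax [ 1.9e-03 -7.0e-04 -1.0e+00] F [-0.08  0.45  6.9 ] w 0.861
shift [ 0.0817 -0.0402  0.0024] turn 0.0775 |d| 0.091
```

Emit:
{"op": "jog_arm", "data": {
  "commands": "0 0 -0.0008 0.04;0.02 -0.01 -0.0008 0.0775;0.04 -0.02 -0.0008 0.0775;0.06 -0.03 -0.0008 0.0775;0.082 -0.0402 -0.0008 0.0775"
}}

```text
time: 13.0
eef_pos: [0.5901, -0.1055, 0.0158]
tcp_rot: [0.999, 0.046, -0.0, 0.0]
ft_force: [-1.6, -2.0, -0.7]
width: 0.861
```

Emit:
{"op": "jog_arm", "data": {
  "commands": "0 0 0 0;0 0 0 0"
}}

```text
time: 13.25
eef_pos: [0.5897, -0.1058, 0.0158]
tcp_rot: [0.999, 0.046, 0.0, 0.0]
ft_force: [1.8, 2.1, 0.8]
width: 0.862
```

Run:
```python
from m4 import *
x=.62
plan(x,-.1049+(x-.6)*.0917,.0135,.0915)
f=chk('g3.png',lambda x:(x>60)&(x<95))
```

```text
t 13.25 pos [ 0.5897 -0.1058  0.0158] psi 0.0917 zax [ 9.e-04 -1.e-04 -1.e+00] F [1.84 2.06 0.82] w 0.862
shift [0.0304 0.0001 0.0023] turn 0.0002 |d| 0.03
tin centre left [36.05 -0.56 -0.56 -0.56  2.96  2.56] halfw 0.2075044221763675
white row 85 260 379 59 [[89.1, 23.4], [89.1, -24.2]]
feeler 281 355 71 [[95.3, 15.9], [95.3, -15.4]]
line [ 50 112  24 128] rel ang -0.0022 left offs @+0 / +.05 mm 185.1 185.0
line [ 71 112  23 128] rel ang -0.0016 left offs @+0 / +.05 mm 162.0 161.9
line [190 112  17 128] rel ang -0.0023 left offs @+0 / +.05 mm 69.8 69.6
line [229 112  11  99] rel ang -0.0032 left offs @+0 / +.05 mm 46.8 46.6
line [398 112  11  96] rel ang -0.0012 left offs @+0 / +.05 mm -45.7 -45.8
```

View pics/g3.png

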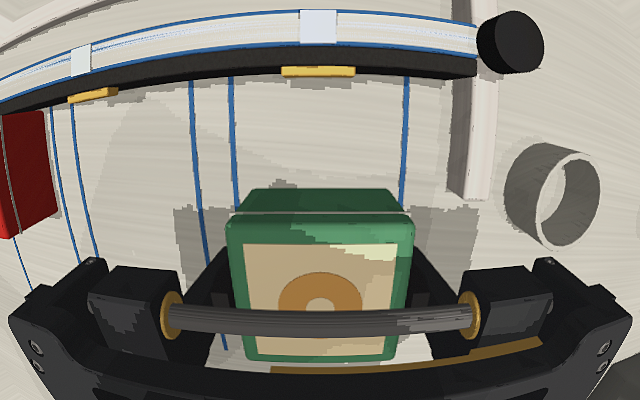

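Emit:
{"op": "jog_arm", "data": {
  "commands": "0.012 -0.0008 0 0.001;0.024 -0.0008 0 0.001;0.036 -0.0008 0 0.001;0.046 -0.0008 0 0.001;0.052 -0.0008 0 0.001"
}}

```text
time: 13.92
eef_pos: [0.6413, -0.1005, 0.0158]
tcp_rot: [0.999, 0.045, -0.001, 0.0]
ft_force: [-5.8, -0.7, 5.9]
width: 0.86
```

Emit:
{"op": "jog_arm", "data": {
  "commands": "0 0 0 0;0 0 0 0"
}}

```text
time: 14.18
eef_pos: [0.642, -0.1005, 0.0158]
tcp_rot: [0.999, 0.045, 0.001, 0.0]
ft_force: [1.0, 0.5, 3.6]
width: 0.858
```

Run:
```python
from m4 import *
x=.64
plan(x,-.1049+(x-.6)*.0917,.0135,.0915)
f=chk('g4.png',lambda x:(x>60)&(x<95))
s=manip.observe(); print('gauge s',s['eef_pos']@[.9959,.0909,0])
```

```text
t 14.18 pos [ 0.642  -0.1005  0.0158] psi 0.0903 zax [ 1.3e-03 -6.0e-04 -1.0e+00] F [1.   0.54 3.6 ] w 0.858
shift [-0.002   0.0006  0.0023] turn -0.0012 |d| 0.003
tin centre left [35.91 -0.7  -0.7  -0.7   3.03 -3.4 ] halfw 0.2074595237188774
line [  0 130 474  56] rel ang -1.5497 left offs @+0 / +.05 mm 3039.5 670.8
line [197 193  10  47] rel ang 0.0006 left offs @+0 / +.05 mm 69.0 69.1
line [ 62 195  12  45] rel ang -0.0046 left offs @+0 / +.05 mm 184.4 184.2
line [ 83 201  12  39] rel ang 0.0027 left offs @+0 / +.05 mm 161.3 161.4
gauge s 0.6301954366986652
```

View pics/g4.png

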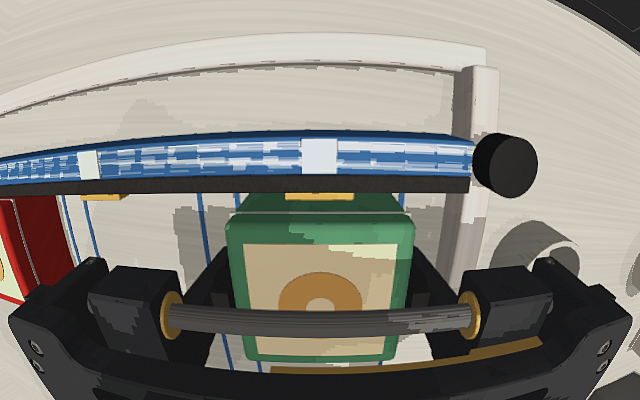

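Emit:
{"op": "jog_arm", "data": {
  "commands": "0.002 -0.0004 -0.0003 -0.0005;0.004 -0.0004 -0.0003 -0.0005;0.004 -0.0004 -0.0003 -0.0005;0.004 -0.0004 -0.0003 -0.0005"
}}

```text
time: 14.72
eef_pos: [0.6451, -0.0993, 0.0158]
tcp_rot: [0.999, 0.046, -0.001, -0.0]
ft_force: [-4.1, -2.0, 5.2]
width: 0.859
```

Emit:
{"op": "jog_arm", "data": {
  "commands": "0.001 0 0 0;0.002 0 0 0;0.002 0 0 0"
}}

```text
time: 15.1
eef_pos: [0.6468, -0.099, 0.0158]
tcp_rot: [0.999, 0.046, -0.001, -0.0]
ft_force: [-5.2, -0.9, 6.8]
width: 0.862
```

Emit:
{"op": "jog_arm", "data": {
  "commands": "0.001 0 0 0;0.001 0 0 0"
}}

```text
time: 15.35
eef_pos: [0.6477, -0.0989, 0.0158]
tcp_rot: [0.999, 0.046, -0.001, -0.0]
ft_force: [-4.9, -0.9, 6.9]
width: 0.854
```

Emit:
{"op": "jog_arm", "data": {
  "commands": "0.001 0 0 0;0.001 0 0 0"
}}

```text
time: 15.6
eef_pos: [0.6487, -0.0988, 0.0158]
tcp_rot: [0.999, 0.046, -0.001, -0.0]
ft_force: [-6.0, -0.0, 6.9]
width: 0.861
```

Emit:
{"op": "jog_arm", "data": {
  "commands": "0.001 0 -0.0006 0;0.001 0 -0.0006 0"
}}

```text
time: 15.85
eef_pos: [0.6494, -0.0986, 0.0158]
tcp_rot: [0.999, 0.045, -0.002, -0.0]
ft_force: [-6.5, -1.4, 2.9]
width: 0.859
```

Emit:
{"op": "jog_arm", "data": {
  "commands": "0.001 0 0 0;0.001 0 0 0"
}}

```text
time: 16.1
eef_pos: [0.6498, -0.0986, 0.0158]
tcp_rot: [0.999, 0.045, -0.002, -0.0]
ft_force: [-8.7, -1.1, 5.2]
width: 0.858
```

Emit:
{"op": "jog_arm", "data": {
  "commands": "0.001 0 0 0;0.001 0 0 0"
}}

```text
time: 16.35
eef_pos: [0.6502, -0.0985, 0.0158]
tcp_rot: [0.999, 0.045, -0.003, -0.0]
ft_force: [-12.6, -1.7, 7.3]
width: 0.86
```

Emit:
{"op": "jog_arm", "data": {
  "commands": "0.001 0 -0.0002 0;0.001 0 -0.0002 0;0.001 0 -0.0002 0;0.001 0 -0.0002 0;0.001 0 -0.0002 0"
}}

```text
time: 16.98
eef_pos: [0.6507, -0.0985, 0.0159]
tcp_rot: [0.999, 0.045, -0.004, -0.0]
ft_force: [-13.8, -1.4, 7.6]
width: 0.858
```

Run:
```python
from m4 import *
x=.65
plan(x,-.1049+(x-.6)*.0917,.0135,.0915)
f=grab('wrist','g5.png')
```

```text
t 16.98 pos [ 0.6507 -0.0985  0.0159] psi 0.091 zax [-7.4e-03  7.0e-04 -1.0e+00] F [-13.82  -1.35   7.65] w 0.858
shift [-0.0009  0.0017  0.0024] turn -0.0005 |d| 0.003
```

View pics/g5.png

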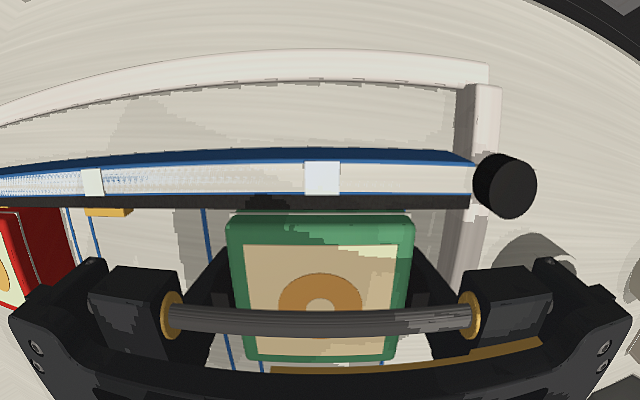

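Emit:
{"op": "jog_arm", "data": {
  "commands": "-0.0035 0 -0.0005 0;-0.0035 0.0012 -0.0005 0;-0.0025 0.0012 -0.0005 0;-0.0015 0.0012 -0.0005 0;-0.0005 0.0012 -0.0005 0"
}}

```text
time: 17.65
eef_pos: [0.6511, -0.0994, 0.016]
tcp_rot: [0.999, 0.046, -0.003, -0.001]
ft_force: [-12.5, -0.7, -1.6]
width: 0.856
```

Emit:
{"op": "jog_arm", "data": {
  "commands": "0.0005 0 -0.0002 0;0.0005 0 -0.0002 0;0.0005 0 -0.0002 0;0.0005 0 -0.0002 0"
}}

```text
time: 18.15
eef_pos: [0.6512, -0.0994, 0.016]
tcp_rot: [0.999, 0.046, -0.003, -0.001]
ft_force: [-10.9, -0.0, -1.6]
width: 0.857
```

Run:
```python
from m4 import *
x=.65
plan(x,-.1049+(x-.6)*.0917,.0135,.0915)
```

```text
t 18.15 pos [ 0.6512 -0.0994  0.016 ] psi 0.0912 zax [-0.0068  0.0013 -1.    ] F [-10.88  -0.05  -1.58] w 0.857
shift [-0.0013  0.0008  0.0025] turn -0.0003 |d| 0.003
```

Emit:
{"op": "jog_arm", "data": {
  "commands": "0.001 0 0.0006 0;0.001 0 0.0006 0;0.001 0 0.0006 0;0.001 0 0.0006 0"
}}

```text
time: 18.65
eef_pos: [0.6518, -0.0993, 0.0159]
tcp_rot: [0.999, 0.046, -0.004, -0.001]
ft_force: [-15.9, -1.0, 3.3]
width: 0.86
```

Emit:
{"op": "jog_arm", "data": {
  "commands": "-0.001 0 0 0;-0.001 0 0 0"
}}

```text
time: 18.9
eef_pos: [0.6514, -0.0993, 0.0159]
tcp_rot: [0.999, 0.046, -0.003, -0.001]
ft_force: [-11.7, -0.2, 1.1]
width: 0.861
```

Emit:
{"op": "jog_arm", "data": {
  "commands": "0 0 0 0;0 0 0 0;0 0 0 0;0 0 0 0",
  "jaw": 0
}}

```text
time: 19.4
eef_pos: [0.6538, -0.0997, 0.0168]
tcp_rot: [0.999, 0.046, 0.0, 0.0]
ft_force: [-0.8, 0.2, 0.1]
width: 0.995
```

Run:
```python
from m4 import *
x=.65
plan(x,-.1049+(x-.6)*.0917,.0135,.0915)
f=grab('wrist','g6.png')
```

```text
t 19.4 pos [ 0.6538 -0.0997  0.0168] psi 0.0913 zax [ 5.e-04 -1.e-04 -1.e+00] F [-0.77  0.18  0.12] w 0.995
shift [-0.0038  0.0003  0.0033] turn -0.0002 |d| 0.005
```

View pics/g6.png

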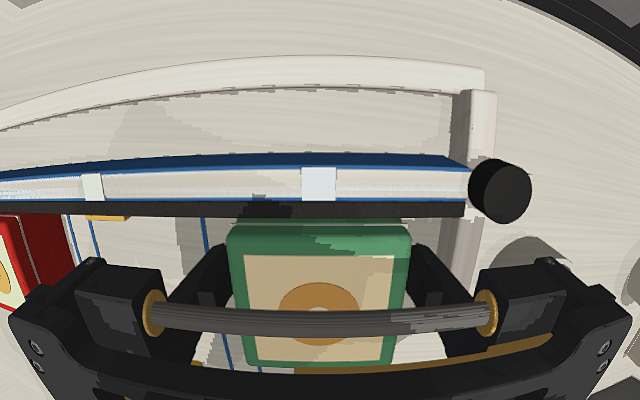

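Emit:
{"op": "jog_arm", "data": {
  "commands": "0 0 -0.05 0;0 0 -0.1 0;0 0 -0.1 0"
}}

```text
time: 19.82
eef_pos: [0.6552, -0.1002, 0.121]
tcp_rot: [0.999, 0.046, 0.004, 0.002]
ft_force: [-0.8, 0.1, -0.4]
width: 0.992
```

Emit:
{"op": "jog_arm", "data": {
  "commands": "-0.1435 -0.1303 0.016 -0.009;-0.1435 -0.1303 0.016 -0.009;-0.1435 -0.1303 0.016 -0.009;-0.1435 -0.1303 0.016 -0.009;-0.1435 -0.1303 0.016 -0.009"
}}

```text
time: 20.45
eef_pos: [0.4992, 0.0169, 0.1005]
tcp_rot: [0.999, 0.05, 0.0, 0.0]
ft_force: [1.2, -0.2, 0.5]
width: 0.999
```

Emit:
{"op": "jog_arm", "data": {
  "commands": "0 0 0 0;0 0 0 0"
}}

```text
time: 20.7
eef_pos: [0.4996, 0.0163, 0.1005]
tcp_rot: [0.999, 0.05, 0.0, 0.0]
ft_force: [-0.1, 0.0, -0.3]
width: 1.002
```

Run:
```python
from m4 import *
plan(.499,.017,.015,.1)
f=grab('wrist','y1.png')
```

```text
t 20.7 pos [0.4996 0.0163 0.1005] psi 0.0993 zax [ 3.e-04 -1.e-04 -1.e+00] F [-0.06  0.02 -0.33] w 1.002
shift [-0.0006 -0.0008  0.0855] turn -0.0007 |d| 0.085
```

View pics/y1.png

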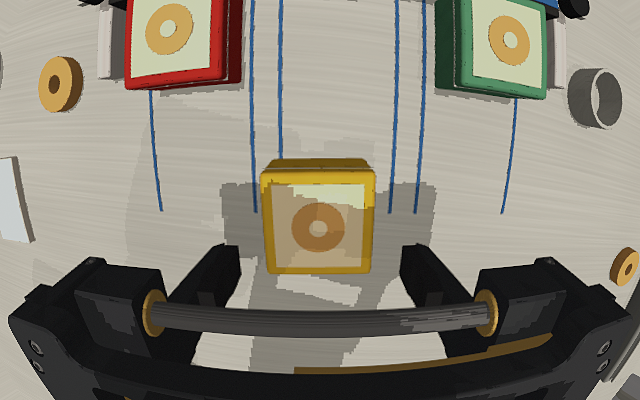

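Emit:
{"op": "jog_arm", "data": {
  "commands": "0 -0.0008 0.043 0;0 -0.0008 0.0855 0;0 -0.0008 0.0855 0;0 -0.0008 0.0855 0"
}}

```text
time: 21.25
eef_pos: [0.4995, 0.0175, 0.0163]
tcp_rot: [0.999, 0.05, 0.001, 0.0]
ft_force: [0.5, -0.6, 0.5]
width: 0.996
```

Emit:
{"op": "jog_arm", "data": {
  "commands": "0 0 0 0;0 0 0 0;0 0 0 0;0 0 0 0",
  "jaw": 80
}}

```text
time: 21.75
eef_pos: [0.4994, 0.0176, 0.0165]
tcp_rot: [0.999, 0.05, 0.001, 0.0]
ft_force: [-0.7, -0.7, 7.9]
width: 0.86
```

Run:
```python
from m4 import *
x=.58
plan(x,.0108+(x-.6)*.0917,.0135,.0912)
```

```text
t 21.75 pos [0.4994 0.0176 0.0165] psi 0.1004 zax [ 2.7e-03 -6.0e-04 -1.0e+00] F [-0.72 -0.73  7.95] w 0.86
shift [0.0793 0.0167 0.0032] turn 0.0092 |d| 0.081
```

Emit:
{"op": "jog_arm", "data": {
  "commands": "0.01 0.005 -0.0009 0.0092;0.02 0.01 -0.0009 0.0092;0.037 0.0167 -0.0009 0.0092;0.058 0.0167 -0.0009 0.0092;0.079 0.0167 -0.0009 0.0092"
}}

```text
time: 22.38
eef_pos: [0.5797, 0.0088, 0.0165]
tcp_rot: [0.999, 0.045, -0.0, 0.0]
ft_force: [-4.5, -0.2, 4.9]
width: 0.858
```

Emit:
{"op": "jog_arm", "data": {
  "commands": "0 0 0 0;0 0 0 0"
}}

```text
time: 22.62
eef_pos: [0.5795, 0.0088, 0.0165]
tcp_rot: [0.999, 0.045, 0.001, 0.0]
ft_force: [3.7, -0.0, 3.9]
width: 0.857
```

Run:
```python
from m4 import *
x=.58
plan(x,.0108+(x-.6)*.0917,.0135,.0912)
f=chk('y2.png',lambda x:(x>20)&(x<32))
s=manip.observe(); print('gauge s',s['eef_pos']@[.9959,.0909,0])
```

```text
t 22.62 pos [0.5795 0.0088 0.0165] psi 0.091 zax [ 2.3e-03 -4.0e-04 -1.0e+00] F [ 3.68 -0.    3.86] w 0.857
shift [ 0.0005 -0.0001  0.003 ] turn -0.0002 |d| 0.003
tin centre left [-0.52 -0.52 -0.52 -0.51 -0.51 -0.51 -0.51] halfw 36.87150152643103
white row 81 273 357 13 [[90.7, 18.1], [90.5, -15.6]]
feeler 260 379 75 [[94.2, 24.9], [94.1, -26.0]]
line [190 112  17 128] rel ang -0.0018 left offs @+0 / +.05 mm 69.5 69.5
line [229 112  10  96] rel ang -0.0042 left offs @+0 / +.05 mm 46.7 46.4
line [398 112  10  92] rel ang -0.0013 left offs @+0 / +.05 mm -45.9 -46.0
line [431 112  17 128] rel ang -0.0008 left offs @+0 / +.05 mm -69.0 -69.0
gauge s 0.5776855067223622
```

View pics/y2.png

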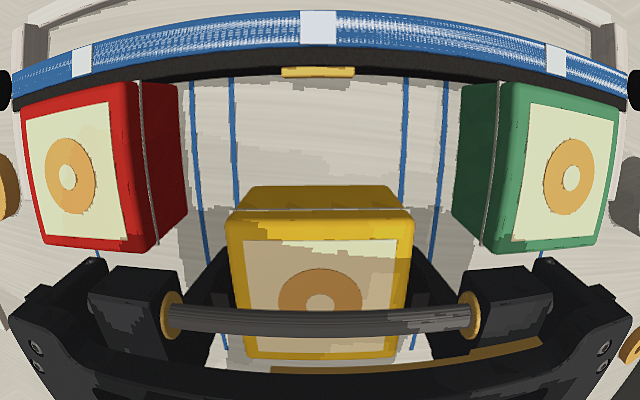

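Emit:
{"op": "jog_arm", "data": {
  "commands": "0.012 -0.0006 -0.0003 0;0.024 -0.0006 -0.0003 0;0.036 -0.0006 -0.0003 0;0.046 -0.0006 -0.0003 0;0.052 -0.0006 -0.0003 0"
}}

```text
time: 23.3
eef_pos: [0.6292, 0.0144, 0.0165]
tcp_rot: [0.999, 0.046, -0.002, -0.0]
ft_force: [-4.9, 0.4, 8.3]
width: 0.86
```

Emit:
{"op": "jog_arm", "data": {
  "commands": "0 0 0 0;0 0 0 0"
}}

```text
time: 23.55
eef_pos: [0.6298, 0.0145, 0.0165]
tcp_rot: [0.999, 0.046, -0.001, -0.0]
ft_force: [-1.5, 0.5, 4.8]
width: 0.859
```

Run:
```python
from m4 import *
x=.63
plan(x,.0108+(x-.6)*.0917,.0135,.0912)
f=chk('y3.png',lambda x:(x>20)&(x<32))
s=manip.observe(); print('gauge s',s['eef_pos']@[.9959,.0909,0])
```

```text
t 23.55 pos [0.6298 0.0145 0.0165] psi 0.0911 zax [-1.4e-03  1.0e-04 -1.0e+00] F [-1.52  0.55  4.82] w 0.859
shift [0.0001 0.0009 0.003 ] turn -0.0001 |d| 0.003
tin centre left [-0.51 -0.51 -0.51 -0.51 -0.51 -0.5  -0.5 ] halfw 36.83649251178973
feeler 260 379 189 [[43.5, 26.5], [43.5, -27.5]]
line [ 18 127 604  32] rel ang 1.5699 left offs @+0 / +.05 mm -76674.7 -18954.7
line [198 189  11  51] rel ang -0.004 left offs @+0 / +.05 mm 68.5 68.3
line [432 189  11  51] rel ang 0.0018 left offs @+0 / +.05 mm -70.1 -70.0
gauge s 0.6285831503109625
```

View pics/y3.png

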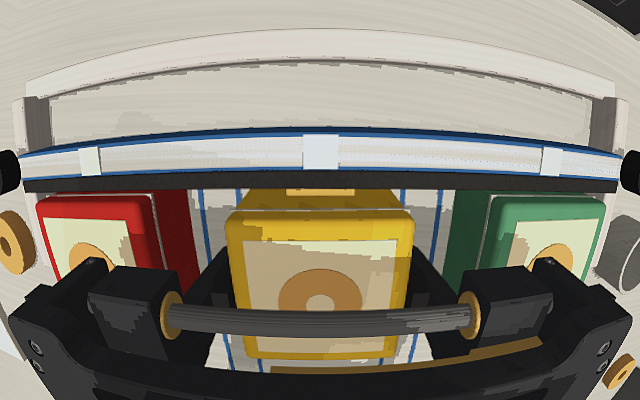

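Emit:
{"op": "jog_arm", "data": {
  "commands": "0.002 0.0002 -0.0003 0;0.004 0.0002 -0.0003 0;0.006 0.0002 -0.0003 0;0.006 0.0002 -0.0003 0"
}}

```text
time: 24.1
eef_pos: [0.6357, 0.0148, 0.0165]
tcp_rot: [0.999, 0.046, -0.001, -0.0]
ft_force: [-3.8, -0.2, 5.1]
width: 0.861
```

Emit:
{"op": "jog_arm", "data": {
  "commands": "0.001 0 0 0;0.002 0 0 0;0.002 0 0 0"
}}

```text
time: 24.48
eef_pos: [0.6373, 0.015, 0.0166]
tcp_rot: [0.999, 0.045, -0.002, -0.0]
ft_force: [-4.9, -0.7, 6.7]
width: 0.856
```

Emit:
{"op": "jog_arm", "data": {
  "commands": "0.001 0 0 0;0.001 0 0 0"
}}

```text
time: 24.72
eef_pos: [0.6378, 0.015, 0.0166]
tcp_rot: [0.999, 0.045, -0.002, -0.0]
ft_force: [-7.4, -1.2, 7.6]
width: 0.861
```

Emit:
{"op": "jog_arm", "data": {
  "commands": "0.001 0 0 0;0.001 0 0 0"
}}

```text
time: 24.98
eef_pos: [0.6383, 0.0151, 0.0166]
tcp_rot: [0.999, 0.045, -0.003, -0.0]
ft_force: [-10.6, -0.6, 9.9]
width: 0.859
```

Emit:
{"op": "jog_arm", "data": {
  "commands": "0.001 0 -0.0005 0;0.001 0 -0.0005 0;0.001 0 -0.0005 0"
}}

```text
time: 25.35
eef_pos: [0.6388, 0.0152, 0.0166]
tcp_rot: [0.999, 0.045, -0.004, -0.0]
ft_force: [-11.5, -1.3, 7.0]
width: 0.858
```

Emit:
{"op": "jog_arm", "data": {
  "commands": "0.001 0 -0.0003 0;0.001 0 -0.0003 0;0.001 0 -0.0003 0;0.001 0 -0.0003 0"
}}

```text
time: 25.85
eef_pos: [0.6392, 0.0152, 0.0166]
tcp_rot: [0.999, 0.045, -0.004, -0.0]
ft_force: [-12.7, -2.1, 6.2]
width: 0.858
```

Run:
```python
from m4 import *
plan(.638,.0108+(.038)*.0917,.0135,.0912)
f=grab('wrist','y4.png')
```

```text
t 25.85 pos [0.6392 0.0152 0.0166] psi 0.0905 zax [-8.7e-03  3.0e-04 -1.0e+00] F [-12.75  -2.09   6.21] w 0.858
shift [-0.0013  0.0008  0.0031] turn -0.0007 |d| 0.003
```

View pics/y4.png

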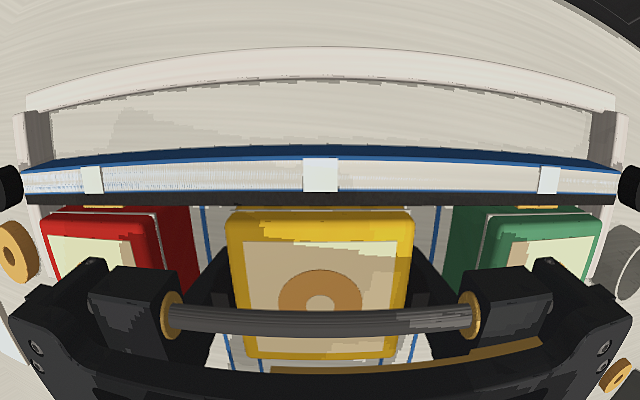

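Run:
```python
import cv2
i=cv2.imread('pics/y4.png'); cv2.imwrite('pics/y4z.png',cv2.resize(i[185:225,60:220],None,fx=5,fy=5,interpolation=cv2.INTER_NEAREST))
i=cv2.imread('pics/y4.png'); cv2.imwrite('pics/y4y.png',cv2.resize(i[185:240,240:400],None,fx=5,fy=5,interpolation=cv2.INTER_NEAREST))
```

```text
(no output)
```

View pics/y4z.png

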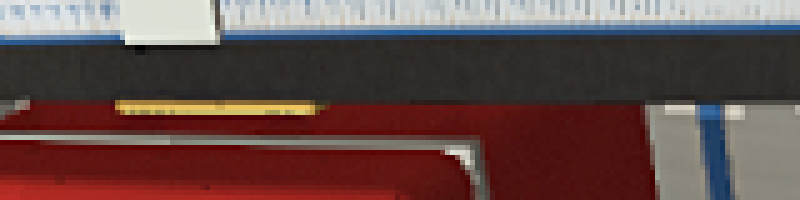

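View pics/y4y.png

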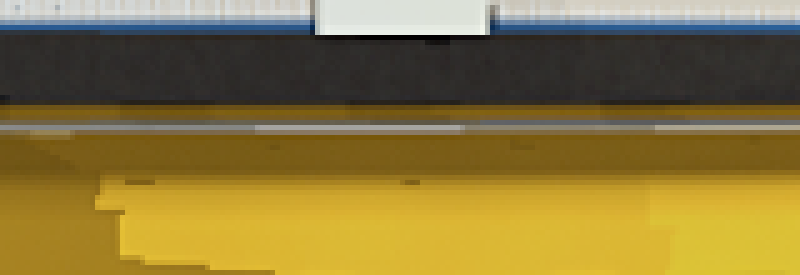

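Emit:
{"op": "jog_arm", "data": {
  "commands": "-0.001 0 0 0;-0.002 0 0 0;-0.002 0 0 0"
}}

```text
time: 26.28
eef_pos: [0.6386, 0.0152, 0.0166]
tcp_rot: [0.999, 0.045, -0.003, -0.0]
ft_force: [-5.6, -0.4, 1.9]
width: 0.86
```

Emit:
{"op": "jog_arm", "data": {
  "commands": "-0.001 0 0 0;-0.001 0 0 0"
}}

```text
time: 26.52
eef_pos: [0.6381, 0.0151, 0.0166]
tcp_rot: [0.999, 0.045, -0.002, -0.0]
ft_force: [-6.3, -1.1, 0.4]
width: 0.86
```

Emit:
{"op": "jog_arm", "data": {
  "commands": "-0.001 0 0 0;-0.001 0 0 0"
}}

```text
time: 26.78
eef_pos: [0.6379, 0.0151, 0.0167]
tcp_rot: [0.999, 0.045, -0.001, -0.0]
ft_force: [-4.2, -0.2, -4.0]
width: 0.859
```

Emit:
{"op": "jog_arm", "data": {
  "commands": "-0.0005 0 0 0;-0.0005 0 0 0"
}}

```text
time: 27.02
eef_pos: [0.6379, 0.015, 0.0171]
tcp_rot: [0.999, 0.045, -0.0, -0.0]
ft_force: [-4.2, 0.5, -4.4]
width: 0.86
```

Emit:
{"op": "jog_arm", "data": {
  "commands": "0 0 0.001 0;0 0 0.001 0"
}}

```text
time: 27.28
eef_pos: [0.6381, 0.0149, 0.0167]
tcp_rot: [0.999, 0.045, -0.0, 0.0]
ft_force: [-4.5, 0.7, -1.7]
width: 0.862
```

Emit:
{"op": "jog_arm", "data": {
  "commands": "-0.0005 0 0.0003 0;-0.0005 0 0.0003 0"
}}

```text
time: 27.52
eef_pos: [0.6379, 0.0148, 0.0166]
tcp_rot: [0.999, 0.045, 0.0, 0.0]
ft_force: [-4.1, 0.8, 1.6]
width: 0.859
```

Emit:
{"op": "jog_arm", "data": {
  "commands": "-0.0006 0 0 0;-0.0006 0 0 0"
}}

```text
time: 27.78
eef_pos: [0.6376, 0.0148, 0.0165]
tcp_rot: [0.999, 0.046, 0.001, 0.0]
ft_force: [-1.1, 0.5, 1.7]
width: 0.858
```

Emit:
{"op": "jog_arm", "data": {
  "commands": "-0.0004 0 0 0;-0.0004 0 0 0"
}}

```text
time: 28.02
eef_pos: [0.6373, 0.0147, 0.0165]
tcp_rot: [0.999, 0.045, 0.001, 0.0]
ft_force: [0.6, 1.3, 1.7]
width: 0.861
```

Emit:
{"op": "jog_arm", "data": {
  "commands": "0.0005 0 0 0;0.0005 0 0 0"
}}

```text
time: 28.28
eef_pos: [0.6373, 0.0147, 0.0165]
tcp_rot: [0.999, 0.045, 0.0, 0.0]
ft_force: [-2.1, 0.6, 4.5]
width: 0.863
```

Emit:
{"op": "jog_arm", "data": {
  "commands": "0 0 0 0;0 0 0 0;0 0 0 0;0 0 0 0",
  "jaw": 0
}}

```text
time: 28.78
eef_pos: [0.6372, 0.0147, 0.016]
tcp_rot: [0.999, 0.045, -0.0, 0.0]
ft_force: [-0.4, -0.6, -0.6]
width: 1.003
```

Run:
```python
from m4 import *
plan(.638,.0108+(.038)*.0917,.0135,.0912)
f=grab('wrist','y5.png')
for a,b in (('L',60),('M',240),('R',460)):
  cv2.imwrite(f'pics/y5{a}.png',cv2.resize(cv2.cvtColor(f['frame'][185:245,b:b+160],cv2.COLOR_RGB2BGR),None,fx=5,fy=5,interpolation=cv2.INTER_NEAREST))
```

```text
t 28.77 pos [0.6372 0.0147 0.016 ] psi 0.091 zax [-1.e-04 -0.e+00 -1.e+00] F [-0.39 -0.56 -0.6 ] w 1.003
shift [0.0008 0.0005 0.0025] turn -0.0002 |d| 0.003
```

View pics/y5.png

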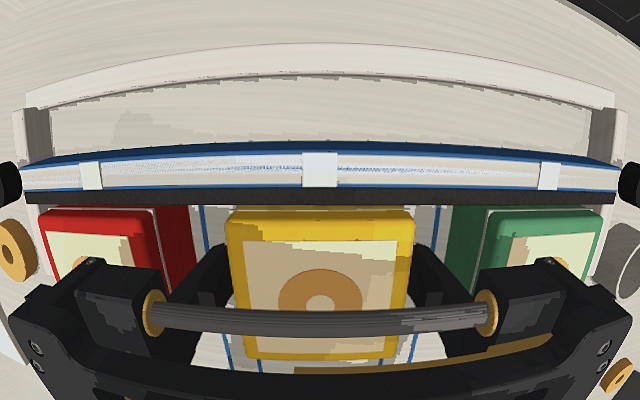

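View pics/y5M.png

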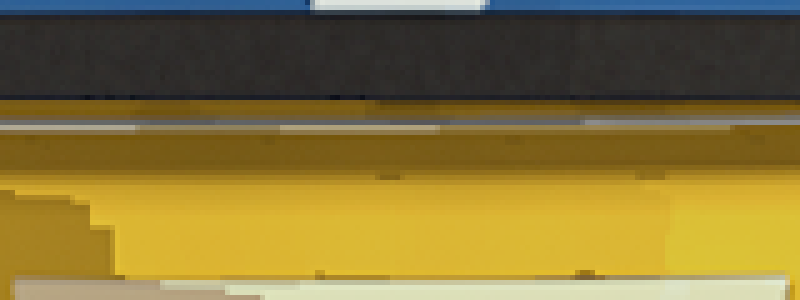

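View pics/y5R.png

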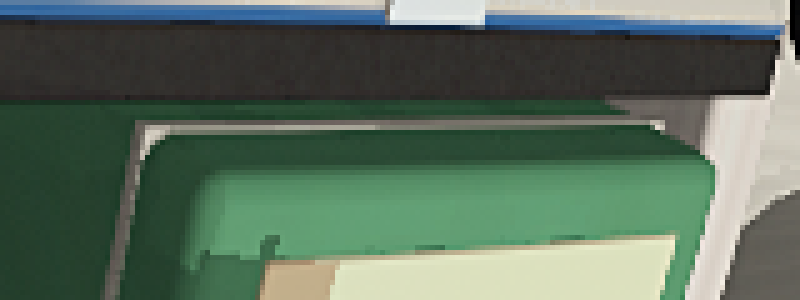

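Emit:
{"op": "jog_arm", "data": {
  "commands": "0 0 -0.05 0;0 0 -0.08 0;-0.04 0 -0.08 0;-0.06 0 -0.08 0;-0.06 0 -0.08 0"
}}

```text
time: 29.45
eef_pos: [0.5768, 0.0093, 0.0965]
tcp_rot: [0.999, 0.045, -0.0, -0.0]
ft_force: [0.0, 0.2, -0.4]
width: 0.999
```

Emit:
{"op": "jog_arm", "data": {
  "commands": "0 0 0 0;0 0 0 0"
}}

```text
time: 29.7
eef_pos: [0.5781, 0.0093, 0.096]
tcp_rot: [0.999, 0.046, 0.0, 0.0]
ft_force: [-0.4, 0.8, 0.7]
width: 0.999
```

Run:
```python
from m4 import *
plan(.638,.0108+(.038)*.0917,.0135,.0912)
f=grab('wrist','z1.png'); np.savez('/tmp/z1.npz',**f); print(f['origin'])
```

```text
t 29.7 pos [0.5781 0.0093 0.096 ] psi 0.0911 zax [ 3.e-04 -0.e+00 -1.e+00] F [-0.4   0.76  0.73] w 0.999
shift [0.0601 0.0005 0.0825] turn -0.0001 |d| 0.102
[0.65869194 0.01612122 0.24221878]
```

View pics/z1.png

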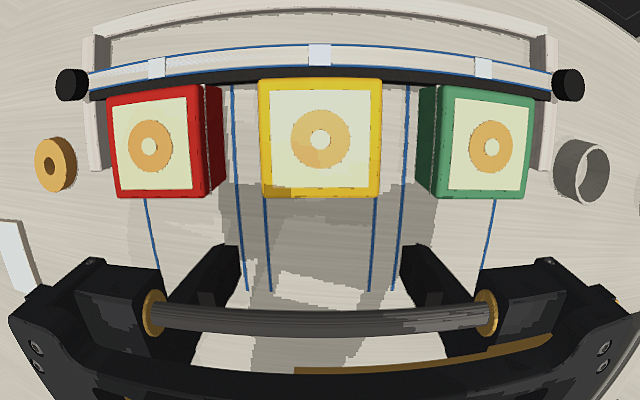

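```bash
cat > m5.py <<'E'
from m4 import *
def rep(f,boxes):
    g=.0911; A=np.array([[np.cos(g),np.sin(g)],[-np.sin(g),np.cos(g)]])
    hu={'red':lambda h:((h<8)|(h>170)),'yel':lambda h:(h>20)&(h<32),'green':lambda h:(h>50)&(h<95)}
    o={}
    for k,(x0,y0,x1,y1) in boxes.items():
        h=cv2.cvtColor(f['frame'][y0:y1,x0:x1],cv2.COLOR_RGB2HSV)
        m=(hu[k](h[...,0])&(h[...,1]>(150 if k!='green' else 70))).astype(np.uint8)*255
        cs,hi=cv2.findContours(m,cv2.RETR_CCOMP,cv2.CHAIN_APPROX_NONE)
        inn=[c for c,q in zip(cs,hi[0]) if q[3]>=0]
        c=max(inn,key=cv2.contourArea).reshape(-1,2)+[x0,y0]
        r=rect(f,c,.055); p=A@r[0]; o[k]=p
        print(k,'s,t mm',p.round(2),'size',np.round(r[1],1),'yaw-g deg',round(r[2]-np.degrees(g),2))
    print('spacing',(o['red']-o['yel']).round(2),(o['green']-o['yel']).round(2))
E
python3 - <<'E'
from m5 import *
f=dict(np.load('/tmp/z1.npz'))
rep(f,dict(red=(95,75,215,205),yel=(250,70,390,205),green=(430,75,545,205)))
print('lane t mid', (-.6*np.sin(.0911)+.0108*np.cos(.0911))*1000)
E
```

```text
red s,t mm [635.87  70.98] size [62.4 62.9] yaw-g deg -0.22
yel s,t mm [636.13 -43.96] size [61.8 62.6] yaw-g deg 0.02
green s,t mm [ 635.28 -159.43] size [62.2 63.1] yaw-g deg -0.07
spacing [ -0.26 114.94] [  -0.86 -115.47]
lane t mid -43.82921031209729
```

Emit:
{"op": "jog_arm", "data": {
  "commands": "0.04 0.115 -0.01 0;0.04 0.115 -0.01 0;0.04 0.115 -0.01 0;0.04 0.115 -0.01 0;0.04 0.115 -0.01 0"
}}

```text
time: 30.38
eef_pos: [0.6274, -0.1002, 0.106]
tcp_rot: [0.999, 0.046, -0.0, -0.0]
ft_force: [0.0, 0.9, -0.1]
width: 1.003
```

Run:
```python
from m4 import *
plan(.638,.0108+(.038)*.0917,.0135,.0912)
f=grab('wrist','z2.png'); np.savez('/tmp/z2.npz',**f); print(f['origin'])
```

```text
t 30.38 pos [ 0.6274 -0.1002  0.106 ] psi 0.0925 zax [-7.e-04  4.e-04 -1.e+00] F [ 0.03  0.91 -0.14] w 1.003
shift [ 0.0212 -0.113   0.0926] turn 0.0013 |d| 0.148
[ 0.7080691  -0.09338443  0.25221581]
```

Emit:
{"op": "jog_arm", "data": {
  "commands": "0 -0.115 0 0;0 -0.115 0 0;0 -0.115 0 0;0 -0.115 0 0"
}}

```text
time: 30.92
eef_pos: [0.6173, 0.013, 0.1063]
tcp_rot: [0.999, 0.046, 0.0, 0.0]
ft_force: [-0.3, 0.5, -0.5]
width: 0.997
```

Run:
```python
from m4 import *
plan(.638,.0108+(.038)*.0917,.0135,.0912)
f=grab('wrist','z3.png'); np.savez('/tmp/z3.npz',**f); print(f['origin'])
```

```text
t 30.93 pos [0.6173 0.013  0.1063] psi 0.0919 zax [ 4.e-04 -4.e-04 -1.e+00] F [-0.3   0.5  -0.49] w 0.997
shift [0.0207 0.0006 0.0928] turn 0.0007 |d| 0.095
[0.6978276  0.01990107 0.25257754]
```

Emit:
{"op": "jog_arm", "data": {
  "commands": "0 -0.115 0 0;0 -0.115 0 0;0 -0.115 0 0;0 -0.115 0 0"
}}

```text
time: 31.48
eef_pos: [0.6072, 0.126, 0.1061]
tcp_rot: [0.999, 0.045, 0.0, 0.0]
ft_force: [0.4, 0.3, -0.3]
width: 0.999
```

Run:
```python
from m4 import *
plan(.638,.0108+(.038)*.0917,.0135,.0912)
f=grab('wrist','z4.png'); np.savez('/tmp/z4.npz',**f); print(f['origin'])
o=[]
for i in (2,3,4):
    g=cv2.imread(f'pics/z{i}.png')[90:170,230:410]; o.append(cv2.resize(g,None,fx=2.4,fy=2.4,interpolation=cv2.INTER_NEAREST))
cv2.imwrite('pics/zz.png',np.vstack(o))
```

```text
t 31.48 pos [0.6072 0.126  0.1061] psi 0.0899 zax [ 1.e-04 -4.e-04 -1.e+00] F [ 0.4   0.28 -0.32] w 0.999
shift [0.0206 0.114  0.0927] turn -0.0013 |d| 0.148
[0.68779874 0.13279214 0.25231645]
```

View pics/zz.png

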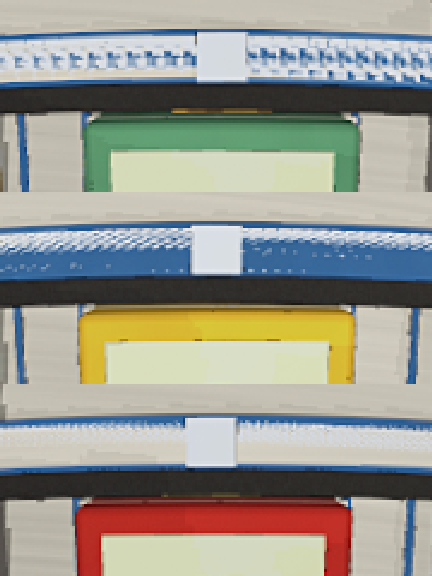

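View pics/z2.png

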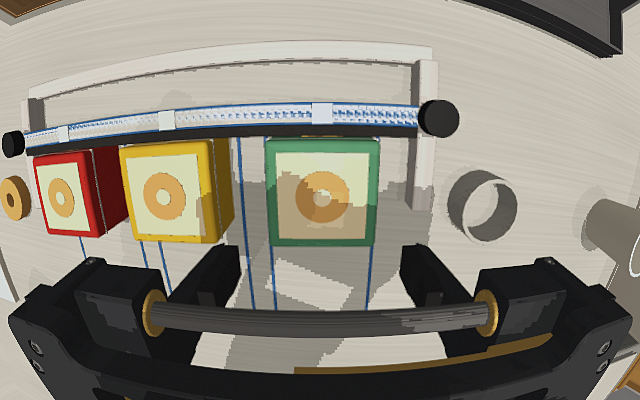

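Run:
```python
from m5 import *
g=.0911; A=np.array([[np.cos(g),np.sin(g)],[-np.sin(g),np.cos(g)]])
bx={'z2':('green',(255,125,390,250)),'z3':('yel',(255,120,390,250)),'z4':('red',(250,120,390,250))}
hu={'red':lambda h:((h<8)|(h>170)),'yel':lambda h:(h>20)&(h<32),'green':lambda h:(h>50)&(h<95)}
o=[]
for n,(k,(x0,y0,x1,y1)) in bx.items():
    f=dict(np.load(f'/tmp/{n}.npz')); gr=cv2.cvtColor(f['frame'],cv2.COLOR_RGB2GRAY).astype(float)
    h=cv2.cvtColor(f['frame'][y0:y1,x0:x1],cv2.COLOR_RGB2HSV)
    m=(hu[k](h[...,0])&(h[...,1]>(150 if k!='green' else 70))).astype(np.uint8)*255
    cs,hi=cv2.findContours(m,cv2.RETR_CCOMP,cv2.CHAIN_APPROX_NONE)
    c=max([c for c,q in zip(cs,hi[0]) if q[3]>=0],key=cv2.contourArea).reshape(-1,2)+[x0,y0]
    r=rect(f,c,.055); p=A@r[0]
    # label front edge, subpixel: blue/black boundary -> rubber top edge line
    S=[]
    for u in list(range(262,300,3))+list(range(345,378,3)):
        col=gr[90:150,u]
        # blue->black: last strong drop to <50
        v=next((j for j in range(2,58) if col[j]<48 and col[j+1]<48),None)
        if v is None: continue
        w=(col[v-1]-48)/(col[v-1]-col[v]+1e-6)
        S.append((A@plane(f,[(u,90+v-1+w)],.038,True)[0,:2]*1000)[0])
    S=np.array(S); print(n,k,'label s',p.round(2),r[1],'yaw',round(r[2]-np.degrees(g),2),'bar blk edge s',np.median(S).round(2),S.std().round(2),'diff',(np.median(S)-p[0]).round(2))
    o.append(cv2.resize(cv2.cvtColor(f['frame'][120:150,280:370],cv2.COLOR_RGB2BGR),None,fx=6,fy=6,interpolation=cv2.INTER_NEAREST))
    for u in (318,322):print([(v,f['frame'][v,u].tolist()) for v in range(126,146)])
cv2.imwrite('pics/zz2.png',np.vstack(o))
```

```text
z2 green label s [ 635.02 -158.8 ] (62.77613830566406, 62.70755386352539) yaw 0.08 bar blk edge s 682.17 0.14 diff 47.14
[(126, [45, 41, 37]), (127, [47, 43, 40]), (128, [47, 44, 43]), (129, [45, 43, 40]), (130, [45, 42, 39]), (131, [46, 45, 43]), (132, [47, 44, 41]), (133, [47, 43, 39]), (134, [41, 40, 39]), (135, [63, 51, 37]), (136, [86, 68, 34]), (137, [45, 70, 56]), (138, [98, 117, 99]), (139, [51, 73, 55]), (140, [52, 96, 66]), (141, [75, 127, 90]), (142, [84, 141, 102]), (143, [89, 148, 108]), (144, [94, 155, 112]), (145, [97, 159, 115])]
[(126, [43, 39, 35]), (127, [47, 43, 41]), (128, [48, 44, 42]), (129, [48, 45, 43]), (130, [48, 45, 43]), (131, [46, 44, 42]), (132, [47, 46, 43]), (133, [45, 44, 42]), (134, [38, 38, 39]), (135, [69, 54, 34]), (136, [103, 82, 41]), (137, [47, 74, 61]), (138, [102, 120, 101]), (139, [53, 74, 57]), (140, [53, 95, 66]), (141, [75, 126, 89]), (142, [85, 141, 101]), (143, [91, 149, 107]), (144, [96, 156, 113]), (145, [99, 160, 115])]
z3 yel label s [635.91 -43.93] (61.4974479675293, 62.61447525024414) yaw 0.0 bar blk edge s 682.03 0.97 diff 46.12
[... 1151 characters left out ...]
45, 43, 40]), (134, [42, 42, 40]), (135, [65, 59, 43]), (136, [95, 79, 44]), (137, [92, 34, 33]), (138, [128, 80, 73]), (139, [90, 35, 31]), (140, [126, 23, 18]), (141, [160, 36, 30]), (142, [175, 40, 34]), (143, [182, 44, 36]), (144, [189, 46, 37]), (145, [193, 48, 39])]
[(126, [41, 35, 29]), (127, [47, 45, 42]), (128, [46, 43, 42]), (129, [46, 42, 42]), (130, [45, 42, 39]), (131, [46, 43, 41]), (132, [44, 42, 39]), (133, [43, 40, 38]), (134, [42, 39, 39]), (135, [65, 59, 42]), (136, [95, 81, 46]), (137, [90, 31, 32]), (138, [111, 62, 56]), (139, [86, 28, 25]), (140, [127, 24, 20]), (141, [160, 38, 32]), (142, [175, 42, 36]), (143, [182, 44, 36]), (144, [190, 45, 38]), (145, [193, 49, 39])]
```

View pics/zz2.png

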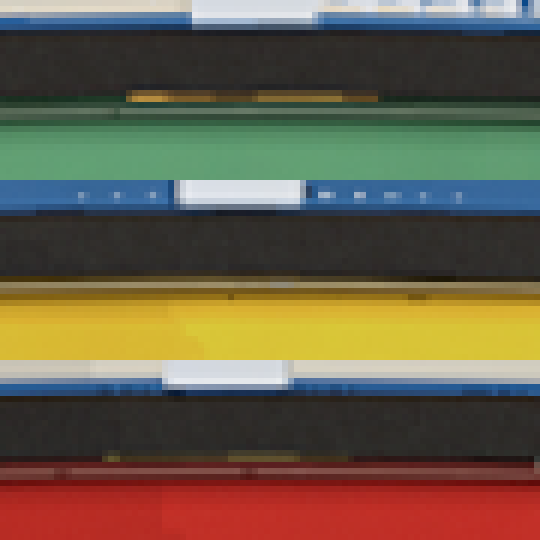

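Run:
```python
from m4 import *
plan(.628,.1289,.0155,.0911)
```

```text
t 31.52 pos [0.6072 0.1257 0.1061] psi 0.089 zax [ 0.e+00 -3.e-04 -1.e+00] F [-0.84  0.28  0.69] w 1.0
shift [ 0.021  -0.0014  0.0906] turn -0.0021 |d| 0.093
```

Emit:
{"op": "jog_arm", "data": {
  "commands": "0.021 -0.0014 0 0;0.021 -0.0014 0.045 0;0.021 -0.0014 0.0906 0;0.021 -0.0014 0.0906 0;0.021 -0.0014 0.0906 0"
}}

```text
time: 32.15
eef_pos: [0.6288, 0.1298, 0.0173]
tcp_rot: [0.999, 0.045, 0.001, 0.0]
ft_force: [0.2, -0.2, 0.5]
width: 0.997
```

Run:
```python
from m4 import *
plan(.628,.1289,.0155,.0911)
chk('r1.png',lambda x:(x<8)|(x>170))
```

```text
t 32.15 pos [0.6288 0.1298 0.0173] psi 0.0897 zax [ 0.0025  0.     -1.    ] F [ 0.15 -0.16  0.48] w 0.997
shift [-0.0009  0.0009  0.0018] turn -0.0014 |d| 0.002
tin centre left [-1.81 -1.81 -1.6  -1.81 -1.82 -1.82 -1.82] halfw 36.941426090667456
line [169 144 471  49] rel ang -1.5627 left offs @+0 / +.05 mm 6194.5 17.0
line [432 208   8  32] rel ang 0.0067 left offs @+0 / +.05 mm -70.4 -70.1
```

View pics/r1.png

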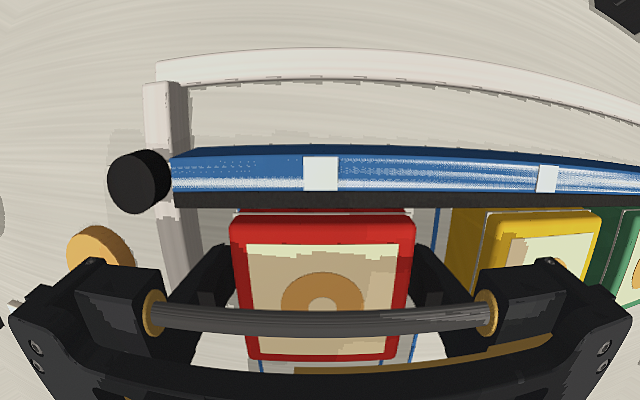

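Emit:
{"op": "jog_arm", "data": {
  "commands": "0 0.001 0 -0.0014;0 0.001 0 -0.0014"
}}

```text
time: 32.45
eef_pos: [0.6281, 0.1297, 0.0166]
tcp_rot: [0.999, 0.046, 0.001, 0.0]
ft_force: [-0.3, 0.4, -0.6]
width: 1.001
```

Emit:
{"op": "jog_arm", "data": {
  "commands": "0 0 0 0;0 0 0 0;0 0 0 0;0 0 0 0",
  "jaw": 80
}}

```text
time: 32.95
eef_pos: [0.6278, 0.1297, 0.0159]
tcp_rot: [0.999, 0.046, 0.0, 0.0]
ft_force: [-1.0, -1.7, 4.6]
width: 0.863
```

Emit:
{"op": "jog_arm", "data": {
  "commands": "0.001 0 -0.0006 0;0.001 0 -0.0006 0"
}}

```text
time: 33.2
eef_pos: [0.6283, 0.1299, 0.0159]
tcp_rot: [0.999, 0.046, -0.001, -0.0]
ft_force: [-1.8, -0.0, 1.5]
width: 0.861
```

Emit:
{"op": "jog_arm", "data": {
  "commands": "0.001 0 0 0;0.001 0 0 0"
}}

```text
time: 33.45
eef_pos: [0.6288, 0.13, 0.0159]
tcp_rot: [0.999, 0.046, -0.001, -0.0]
ft_force: [-5.1, -0.8, 3.5]
width: 0.861
```

Emit:
{"op": "jog_arm", "data": {
  "commands": "-0.0015 0.0013 0 0;-0.0015 0.0013 0 0;0 0.0013 0 0;0.0005 0.0013 0 0;0.0005 0.0013 0 0"
}}

```text
time: 34.08
eef_pos: [0.6292, 0.1287, 0.0159]
tcp_rot: [0.999, 0.046, -0.002, -0.0]
ft_force: [-7.1, -0.4, 1.8]
width: 0.861
```

Emit:
{"op": "jog_arm", "data": {
  "commands": "-0.001 0 0 0;-0.001 0 0 0"
}}

```text
time: 34.33
eef_pos: [0.6289, 0.1287, 0.0159]
tcp_rot: [0.999, 0.046, -0.001, -0.0]
ft_force: [-4.5, 1.1, -0.4]
width: 0.858
```

Emit:
{"op": "jog_arm", "data": {
  "commands": "-0.0006 0 0.0003 0;-0.0006 0 0.0003 0"
}}

```text
time: 34.58
eef_pos: [0.6289, 0.1287, 0.0159]
tcp_rot: [0.999, 0.046, 0.0, -0.0]
ft_force: [-2.0, 1.8, -0.2]
width: 0.863
```

Emit:
{"op": "jog_arm", "data": {
  "commands": "-0.0004 0 0 0;-0.0004 0 0 0"
}}

```text
time: 34.83
eef_pos: [0.6285, 0.1286, 0.0159]
tcp_rot: [0.999, 0.046, 0.0, -0.0]
ft_force: [-0.9, 1.4, -0.4]
width: 0.863
```

Light contact; release and go to green.

Emit:
{"op": "jog_arm", "data": {
  "commands": "0.0003 0 0 0;0.0003 0 0 0;0.0003 0 0 0;0.0003 0 0 0",
  "jaw": 0
}}

```text
time: 35.33
eef_pos: [0.6287, 0.1285, 0.0159]
tcp_rot: [0.999, 0.046, 0.0, 0.0]
ft_force: [-0.1, -0.4, 0.6]
width: 0.999
```

Emit:
{"op": "jog_arm", "data": {
  "commands": "0 0 -0.05 0;0 0 -0.075 0;0 0.05 -0.075 0;0 0.11 -0.075 0;0 0.17 -0.075 0"
}}

```text
time: 35.95
eef_pos: [0.6443, -0.0423, 0.0911]
tcp_rot: [0.999, 0.047, 0.0, 0.0]
ft_force: [0.8, 1.1, -0.3]
width: 1.001
```

Run:
```python
from m4 import *
plan(.6475,-.0995,.0916,.0911)
```

```text
t 35.95 pos [ 0.6443 -0.0423  0.0911] psi 0.0931 zax [ 4.e-04 -2.e-04 -1.e+00] F [ 0.76  1.1  -0.31] w 1.001
shift [-0.0022  0.0573 -0.0005] turn 0.002 |d| 0.057
```

Emit:
{"op": "jog_arm", "data": {
  "commands": "-0.0019 0.059 0 0;-0.0019 0.059 0 0;-0.0019 0.059 0.03 0;-0.0019 0.059 0.075 0;-0.0019 0.059 0.075 0"
}}

```text
time: 36.58
eef_pos: [0.6461, -0.0979, 0.0132]
tcp_rot: [0.999, 0.047, -0.003, -0.001]
ft_force: [-0.1, -0.9, -0.0]
width: 0.999
```

Emit:
{"op": "jog_arm", "data": {
  "commands": "0 0 0 0;0 0 0 0"
}}

```text
time: 36.83
eef_pos: [0.6488, -0.0996, 0.0179]
tcp_rot: [0.999, 0.046, 0.002, 0.001]
ft_force: [0.2, 0.4, 0.4]
width: 0.999
```

Run:
```python
from m4 import *
plan(.648,-.0998,.0155,.0911)
chk('r2.png',lambda x:(x>60)&(x<95),rows=(234,240))
```

```text
t 36.83 pos [ 0.6488 -0.0996  0.0179] psi 0.0928 zax [ 0.0031 -0.001  -1.    ] F [0.16 0.41 0.36] w 0.999
shift [-0.0008  0.0002  0.0024] turn 0.0017 |d| 0.003
tin centre left [ -0.62 -37.33  -0.84] halfw 36.81646365963821
white row 81 277 367 41 [[90.6, 16.8], [90.7, -19.7]]
line [  0 143 472  36] rel ang 1.5522 left offs @+0 / +.05 mm -2921.2 -235.3
line [200 205   9  35] rel ang 0.0066 left offs @+0 / +.05 mm 68.6 69.0
```

View pics/r2.png

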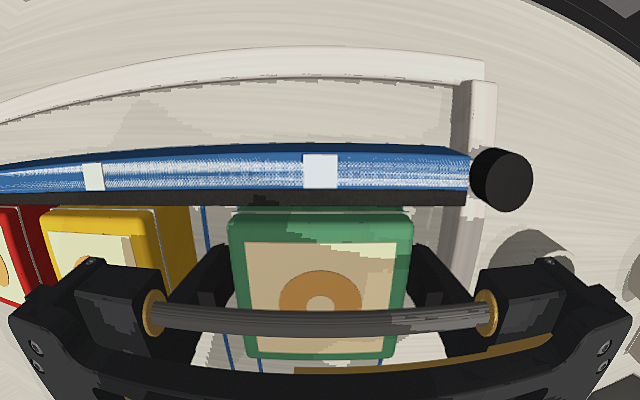

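Well centred (mark 303–337, tin 228–414). Grip and nudge.

Emit:
{"op": "jog_arm", "data": {
  "commands": "0 0 0.0005 0.001;0 0 0.0005 0.001;0 0 0.0005 0.001;0 0 0.0005 0.001",
  "jaw": 80
}}

```text
time: 37.38
eef_pos: [0.648, -0.0997, 0.016]
tcp_rot: [0.999, 0.046, 0.0, 0.0]
ft_force: [-1.4, 0.8, 6.0]
width: 0.856
```

Emit:
{"op": "jog_arm", "data": {
  "commands": "0.001 0 -0.0005 0;0.001 0 -0.0005 0"
}}

```text
time: 37.62
eef_pos: [0.6484, -0.0996, 0.016]
tcp_rot: [0.999, 0.046, -0.001, 0.0]
ft_force: [-5.1, -0.4, 6.5]
width: 0.861
```

Emit:
{"op": "jog_arm", "data": {
  "commands": "0.001 0 0 0;0.001 0 0 0"
}}

```text
time: 37.88
eef_pos: [0.6491, -0.0995, 0.016]
tcp_rot: [0.999, 0.046, -0.001, 0.0]
ft_force: [-7.2, 0.5, 7.0]
width: 0.86
```

Emit:
{"op": "jog_arm", "data": {
  "commands": "0.0007 0 0 0;0.0007 0 0 0"
}}

```text
time: 38.12
eef_pos: [0.6494, -0.0995, 0.016]
tcp_rot: [0.999, 0.046, -0.002, -0.0]
ft_force: [-8.6, -0.5, 6.9]
width: 0.859
```

Emit:
{"op": "jog_arm", "data": {
  "commands": "-0.0007 0 -0.0003 0;-0.0012 0 -0.0003 0;-0.0012 0 -0.0003 0"
}}

```text
time: 38.5
eef_pos: [0.6493, -0.0995, 0.016]
tcp_rot: [0.999, 0.046, -0.0, 0.0]
ft_force: [-1.3, 0.0, 1.2]
width: 0.855
```

Emit:
{"op": "jog_arm", "data": {
  "commands": "-0.0005 0 0 0;-0.0005 0 0 0"
}}

```text
time: 38.75
eef_pos: [0.649, -0.0996, 0.016]
tcp_rot: [0.999, 0.046, 0.0, 0.0]
ft_force: [0.7, -0.6, -0.5]
width: 0.858
```

Emit:
{"op": "jog_arm", "data": {
  "commands": "0.0006 0 0.0002 0;0.0006 0 0.0002 0"
}}

```text
time: 39.0
eef_pos: [0.649, -0.0996, 0.016]
tcp_rot: [0.999, 0.046, -0.001, -0.0]
ft_force: [-4.8, -0.7, 3.1]
width: 0.857
```

Emit:
{"op": "jog_arm", "data": {
  "commands": "0 0 0 0;0 0 0 0;0 0 0 0;0 0 0 0",
  "jaw": 0
}}

```text
time: 39.5
eef_pos: [0.6495, -0.0994, 0.0159]
tcp_rot: [0.999, 0.046, 0.0, -0.0]
ft_force: [0.3, 0.9, -0.7]
width: 1.002
```

Emit:
{"op": "jog_arm", "data": {
  "commands": "0 0 -0.05 0;0 0 -0.09 0;-0.021 0 -0.09 0;-0.021 0 -0.09 0;-0.021 0 -0.09 0"
}}

```text
time: 40.12
eef_pos: [0.6288, -0.1014, 0.1056]
tcp_rot: [0.999, 0.046, -0.0, -0.0]
ft_force: [0.0, -0.0, -0.4]
width: 0.999
```

```bash
cat > m6.py <<'E'
from m5 import *
g=.0911; A=np.array([[np.cos(g),np.sin(g)],[-np.sin(g),np.cos(g)]])
hu={'red':lambda h:((h<8)|(h>170)),'yel':lambda h:(h>20)&(h<32),'green':lambda h:(h>50)&(h<95)}
def gap(n,k,box=(250,120,392,250)):
    x0,y0,x1,y1=box
    f=grab('wrist',n+'.png'); np.savez('/tmp/'+n+'.npz',**f); gr=cv2.cvtColor(f['frame'],cv2.COLOR_RGB2GRAY).astype(float)
    h=cv2.cvtColor(f['frame'][y0:y1,x0:x1],cv2.COLOR_RGB2HSV)
    m=(hu[k](h[...,0])&(h[...,1]>(150 if k!='green' else 70))).astype(np.uint8)*255
    cs,hi=cv2.findContours(m,cv2.RETR_CCOMP,cv2.CHAIN_APPROX_NONE)
    c=max([c for c,q in zip(cs,hi[0]) if q[3]>=0],key=cv2.contourArea).reshape(-1,2)+[x0,y0]
    r=rect(f,c,.055); p=A@r[0]; S=[]
    for u in list(range(262,300,3))+list(range(345,378,3)):
        col=gr[90:150,u]
        v=next((j for j in range(2,58) if col[j]<48 and col[j+1]<48),None)
        if v is None: continue
        w=(col[v-1]-48)/(col[v-1]-col[v]+1e-6)
        S.append((A@plane(f,[(u,90+v-1+w)],.038,True)[0,:2]*1000)[0])
    S=np.array(S); print(n,k,'label s,t',p.round(2),np.round(r[1],1),'yaw',round(r[2]-np.degrees(g),2),'edge',np.median(S).round(2),S.std().round(2),'diff',(np.median(S)-p[0]).round(2))
    cv2.imwrite(f'pics/{n}z.png',cv2.resize(cv2.cvtColor(f['frame'][115:150,270:380],cv2.COLOR_RGB2BGR),None,fx=6,fy=6,interpolation=cv2.INTER_NEAREST))
E
python3 - <<'E'
from m6 import *
plan(.6274,-.1,.106,.0911)
gap('k1','green')
E
```

```text
t 40.12 pos [ 0.6288 -0.1014  0.1056] psi 0.0913 zax [-3.e-04  2.e-04 -1.e+00] F [ 0.04 -0.05 -0.41] w 0.999
shift [-0.0013 -0.0015 -0.0004] turn 0.0002 |d| 0.002
k1 green label s,t [ 636.11 -158.83] [62.2 62.9] yaw -0.03 edge 682.21 0.37 diff 46.1
```

View pics/k1z.png

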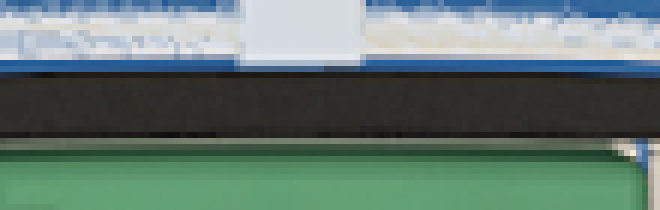

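Emit:
{"op": "jog_arm", "data": {
  "commands": "0 -0.115 0 0;0 -0.115 0 0;0 -0.115 0 0;0 -0.115 0 0"
}}

```text
time: 40.67
eef_pos: [0.6184, 0.0128, 0.1057]
tcp_rot: [0.999, 0.046, -0.0, 0.0]
ft_force: [-0.4, -0.1, -0.1]
width: 1.001
```

Run:
```python
from m6 import *
plan(.637,.0147,.0155,.0911)
gap('k2','yel')
```

```text
t 40.67 pos [0.6184 0.0128 0.1057] psi 0.0917 zax [-1.e-04 -2.e-04 -1.e+00] F [-0.35 -0.14 -0.08] w 1.001
shift [ 0.0187 -0.0002  0.0902] turn 0.0006 |d| 0.092
k2 yel label s,t [635.77 -43.88] [62.6 62.2] yaw 0.3 edge 682.15 1.45 diff 46.38
```

Emit:
{"op": "jog_arm", "data": {
  "commands": "0 -0.115 0 0;0 -0.115 0 0;0 -0.115 0 0;0 -0.115 0 0"
}}

```text
time: 41.22
eef_pos: [0.608, 0.1262, 0.1058]
tcp_rot: [0.999, 0.045, 0.0, 0.0]
ft_force: [0.3, 0.5, -0.3]
width: 1.002
```

Run:
```python
from m6 import *
gap('k3','red')
cv2.imwrite('pics/k23.png',np.vstack([cv2.imread('pics/k2z.png'),cv2.imread('pics/k3z.png')]))
```

```text
k3 red label s,t [636.08  70.28] [62.1 62.5] yaw -0.11 edge 682.18 0.12 diff 46.1
```

View pics/k23.png

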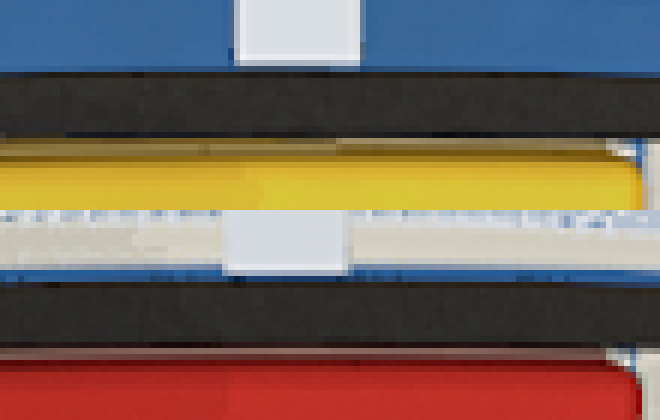

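Emit:
{"op": "jog_arm", "data": {
  "commands": "0.02 0.115 0 0;0.02 0.115 0 0;0.02 0.115 0 0;0.02 0.115 0.0 0;0.02 0.115 0.045 0"
}}

```text
time: 41.9
eef_pos: [0.6396, 0.0153, 0.0635]
tcp_rot: [0.999, 0.046, 0.004, 0.001]
ft_force: [0.2, 0.1, -0.9]
width: 1.0
```

Run:
```python
from m6 import *
plan(.637,.0147,.0155,.0911)
```

```text
t 41.9 pos [0.6396 0.0153 0.0635] psi 0.092 zax [ 0.0072 -0.001  -1.    ] F [ 0.24  0.11 -0.9 ] w 1.0
shift [-0.003   0.0003  0.048 ] turn 0.0009 |d| 0.048
```

Emit:
{"op": "jog_arm", "data": {
  "commands": "-0.001 0 0 0;-0.001 0 0.03 0;-0.001 0 0.0455 0;-0.001 0 0.0455 0;-0.001 0 0.0455 0"
}}

```text
time: 42.52
eef_pos: [0.6376, 0.0149, 0.0168]
tcp_rot: [0.999, 0.046, 0.001, 0.0]
ft_force: [-0.6, -0.4, 1.0]
width: 1.002
```

Run:
```python
from m6 import *
plan(.637,.0147,.0155,.0911)
chk('k4.png',lambda x:(x>20)&(x<32))
```

```text
t 42.52 pos [0.6376 0.0149 0.0168] psi 0.0916 zax [ 1.9e-03 -3.0e-04 -1.0e+00] F [-0.64 -0.42  0.97] w 1.002
shift [-0.0006  0.0002  0.0013] turn 0.0005 |d| 0.001
tin centre left [-0.81 -0.6  -0.6  -0.6  -0.6  -0.6  -0.6 ] halfw 36.94212635433721
line [ 20 142 600  36] rel ang 1.5673 left offs @+0 / +.05 mm -16197.2 -2061.5
line [200 205   8  35] rel ang -0.0047 left offs @+0 / +.05 mm 68.9 68.6
line [432 205   9  35] rel ang 0.0043 left offs @+0 / +.05 mm -69.8 -69.6
```

View pics/k4.png

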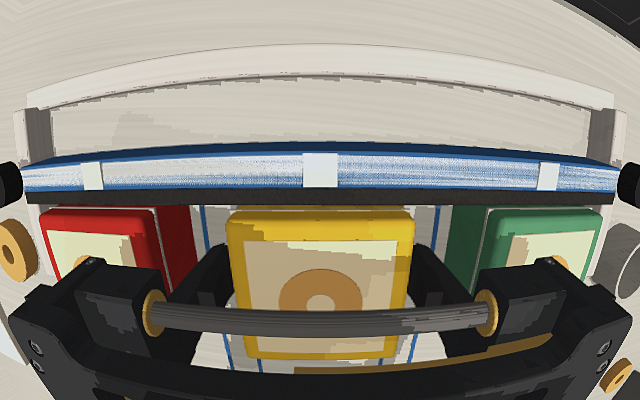

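Emit:
{"op": "jog_arm", "data": {
  "commands": "0 0 0 0;0 0 0 0;0 0 0 0;0 0 0 0",
  "jaw": 80
}}

```text
time: 43.08
eef_pos: [0.6372, 0.0148, 0.0161]
tcp_rot: [0.999, 0.046, 0.0, 0.0]
ft_force: [-1.0, -0.1, 5.8]
width: 0.859
```

Emit:
{"op": "jog_arm", "data": {
  "commands": "0.001 0 -0.0004 0;0.001 0 -0.0004 0"
}}

```text
time: 43.32
eef_pos: [0.6374, 0.0148, 0.0161]
tcp_rot: [0.999, 0.046, -0.001, 0.0]
ft_force: [-4.7, -0.9, 5.5]
width: 0.859
```

Emit:
{"op": "jog_arm", "data": {
  "commands": "0.0007 0 0 0;0.0007 0 0 0"
}}

```text
time: 43.58
eef_pos: [0.6376, 0.0149, 0.0161]
tcp_rot: [0.999, 0.046, -0.001, 0.0]
ft_force: [-7.3, -0.8, 7.6]
width: 0.861
```

Emit:
{"op": "jog_arm", "data": {
  "commands": "-0.0006 0 -0.0003 0;-0.0011 0 -0.0003 0;-0.0011 0 -0.0003 0"
}}

```text
time: 43.95
eef_pos: [0.6376, 0.0149, 0.0162]
tcp_rot: [0.999, 0.046, 0.0, 0.0]
ft_force: [-1.5, -0.8, 3.1]
width: 0.861
```

Emit:
{"op": "jog_arm", "data": {
  "commands": "0 0 0 0;0 0 0 0;0 0 0 0;0 0 0 0",
  "jaw": 0
}}

```text
time: 44.45
eef_pos: [0.6376, 0.0149, 0.0161]
tcp_rot: [0.999, 0.046, 0.0, -0.0]
ft_force: [0.0, 0.4, 0.9]
width: 0.997
```

Emit:
{"op": "jog_arm", "data": {
  "commands": "0 0 -0.05 0;0 0 -0.09 0;-0.02 0 -0.09 0;-0.02 0 -0.09 0;-0.02 0 -0.09 0"
}}

```text
time: 45.08
eef_pos: [0.6179, 0.0131, 0.1058]
tcp_rot: [0.999, 0.046, -0.0, -0.0]
ft_force: [-0.1, -0.4, 0.2]
width: 1.002
```

Run:
```python
from m6 import *
gap('n1','yel')
```

```text
n1 yel label s,t [636.01 -43.84] [62.6 62.5] yaw 0.1 edge 682.36 0.28 diff 46.35
```

Emit:
{"op": "jog_arm", "data": {
  "commands": "0 -0.115 0 0;0 -0.115 0 0;0 -0.115 0 0;0 -0.115 0 0"
}}

```text
time: 45.62
eef_pos: [0.6075, 0.1271, 0.1057]
tcp_rot: [0.999, 0.046, -0.0, 0.0]
ft_force: [0.9, -0.0, -0.3]
width: 1.001
```

Run:
```python
from m6 import *
gap('n2','red')
```

```text
n2 red label s,t [636.29  70.2 ] [62.1 62.7] yaw -0.04 edge 682.39 0.12 diff 46.09
```

Emit:
{"op": "jog_arm", "data": {
  "commands": "0 0.23 0 0;0 0.23 0 0;0 0.23 0 0;0 0.23 0 0;0 0.23 0 0"
}}

```text
time: 46.3
eef_pos: [0.628, -0.1061, 0.1058]
tcp_rot: [0.999, 0.043, 0.0, 0.0]
ft_force: [-0.8, 1.0, 0.3]
width: 0.999
```

Run:
```python
from m6 import *
gap('n3','green')
cv2.imwrite('pics/nz.png',cv2.resize(np.vstack([cv2.imread(f'pics/n{i}z.png') for i in (2,1,3)]),None,fx=.9,fy=.9))
```

```text
n3 green label s,t [ 636.29 -158.77] [62.1 62.6] yaw -0.29 edge 682.19 0.16 diff 45.9
```

View pics/nz.png

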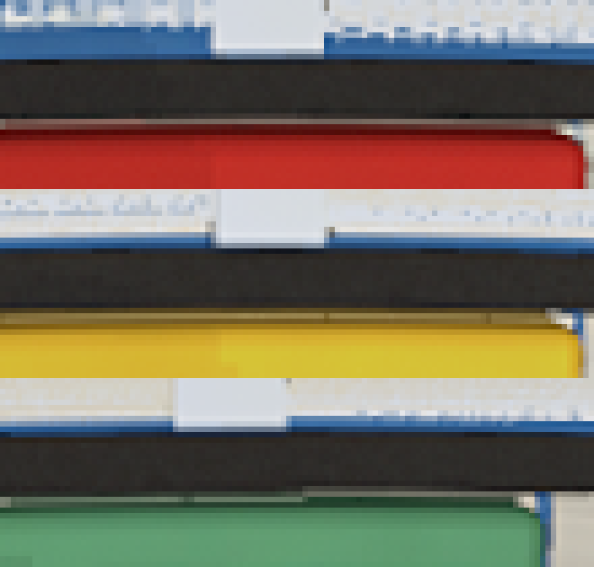

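View pics/n1.png

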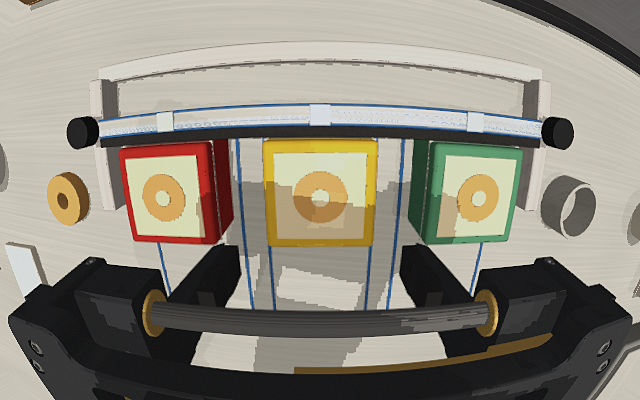

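Emit:
{"op": "jog_arm", "data": {
  "commands": "0 0 -0.05 0;0 0 -0.08 0;0 0 -0.08 0"
}}

```text
time: 46.72
eef_pos: [0.6287, -0.1009, 0.1884]
tcp_rot: [0.999, 0.046, 0.002, 0.001]
ft_force: [-0.4, -0.4, -0.8]
width: 1.002
```

Run:
```python
from h import *
f=grab('scene','end.png'); a=dict(np.load('/tmp/scene0.npz'))
d=cv2.absdiff(f['frame'],a['frame']).max(2)
for k,(u,v) in dict(jar=(448,315),bisA=(264,128),bisB=(392,272),cutter=(250,174),cup=(212,138),scr=(470,276)).items(): print(k,d[v-12:v+12,u-14:u+14].mean().round(1))
print(manip.finish_job())
```

```text
jar 8.2
bisA 66.7
bisB 9.4
cutter 7.4
cup 7.1
scr 10.5
the job is handed in; nothing more can be done
None
```

View pics/end.png

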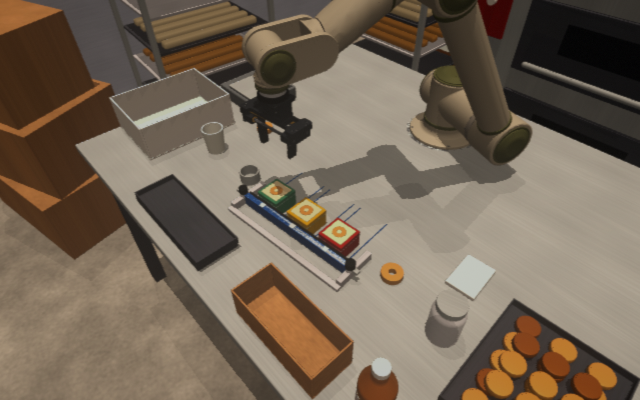

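I slid the red, then the green, then the yellow tin up to the bar, each gripped by its sides, squared and centred in its lane. Each was pressed home at about 13–16 N measured at the wrist, roughly 10 N of it on the bar. The job was handed in at about 47 s of the 72 s allowed.

- **Rebound and fix:** The first releases of red and green were too abrupt. The rubber pushed green back about 0.9 mm and red about 0.2 mm, and a thin line of brass feeler showed in the pictures. I re-seated red, green and yellow lightly, again in that order, easing the force before opening. The yellow tin's first pressing took it to about 0.5 mm above its sliding height for a moment, before I pressed it back down.
- **Last wrist-camera checks:**
  - No brass feeler is visible at any tin, and all three stand level along the bar to within about 0.3–0.4 mm.
  - Lateral spacing is 114.0 and 114.9 mm against the ideal 115 mm, so red may be about 1 mm off its lane centre.
  - Yaw is within about 0.3° of the gauge.
- **Bystanders:** Jar, cup, cutter, scraper and the biscuit by the red tin look unmoved in the final scene picture. The other biscuit was hidden behind the gripper there. Its image check failed for that reason, but the arm never came down near it.

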